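# Find the loose bearing cap and demagnetise it with the crosses

## Robot

A 6-joint arm with a two-finger parallel gripper is mounted at the origin on the work surface. World frame = base frame: x ahead of the robot, y to its left, z up, the work surface at z = 0. Lengths are in m, angles in rad, forces in N, time in s.
With the tool pointing down it reaches from about 0.275 to 0.85 m from the base axis. Payload 19 kg.
Tool frame: the origin (TCP) lies at the very end of the fingers, on their centre line; the grasp point (between the pads) lies 19 mm behind it; z points along the fingers, y is the line along which they close (so a half turn about z gives the same grasp; the last joint's range is limited). The gripper opens to 85 mm and grips with 20 to 120 N. Pads are 22 mm wide; open, the fingers measure 114 mm over their backs; the gripper's body (76 mm by 85 mm) begins 54 mm behind the grasp point. The pads swing forward as they close: fully open they stand 13 mm farther back than shut.
Start: joints at [1.042, 0.15, 1.437, -0, 1.554, -0.134], TCP at [0.221, 0.531, 0.203] pointing down, gripper open.
Joint ranges: [-2.8, 2.8], [-0.68, 2.1], [0.12, 2.68], [-1.39, 4.53], [0.16, 2.79], [-2.81, 2.81]. Speed limits (rad/s): [1.89, 1.89, 2.22, 3.01, 3.01, 3.01].

## Interface

Orientations are given as a rotation vector (axis times angle).
In Python, from bench import * gives the robot as it stands. The module is installed in compiled form; this text tells all that it offers.
- The arm moves only by the tool apply_moves, never from a script. Its argument "steps" is a list of rows, each an object with "travel": the shift along the world's x, y, z in m, a list of three; "twist": the turn about the world's z in degrees; "jaw": the gripper's target within -1 to 1 (shut at 1, half-way at 0, fully open at -1). In form: [{"travel": [dx, dy, dz], "twist": twist, "jaw": jaw}, ...]. A call has exactly 10 rows; each row shifts and turns the commanded pose from where the row before left it; what a row does not reach is not made up. A row lasts 1/8 s, in which the tool goes at most 62.5 mm and 10.7 degrees, less where a joint would pass 70% of its speed; a pose out of reach is approached as far as the arm can. A call is refused whole if a number of a shift passes 0.0625 or a number of a turn 10.7, either way. A call with a gripper value outside its range is refused whole. The fingers move at their own pace and stop on an object; "grip_force" is the grip in N (left out, the last holds). Time passes only in rows, so rows that do not move let the fingers close, or fill a call up. It gives the time, the measured TCP pose, the force, the opening and the grip force at its end, in the units of the state.
- read_state(): the state, without advancing time (a new reading comes with each control period).
- read_camera(name): name is "side" or "top"; returns a dict with "image" (384x512x3 uint8, red, green, blue), "camera_matrix" (3x3 intrinsics, pixels), "R" (3x3) and "t" (3): a world point X has camera coordinates R X + t. Camera axes: x right, y down, z forward; pixel columns grow to the right and rows downward; lengths in m; the calibration is good to about 2 mm. A picture is of the moment at which its call begins. There is no depth.
- close_job(): hands the job in; it is judged then, once.
The state is a dict: "clock": time; "joints": joint angles; "qvel": joint speeds; "tau": joint torques, N m; "ee_pos": TCP position; "eef_rot": TCP orientation; "wrist_force": force on the tool from outside, world axes, zero at the start; "moment": the same for the moment, N m; "grip_width": finger opening in m; "grasp_force": force on a finger pad.
Only numpy, scipy, OpenCV 4.12 (cv2) and the standard library are available. Lean on these libraries where they do the work, as an engineer would, in place of code of your own. Each camera call takes 0.05 s, during which the arm holds its last target. There are 200 camera calls.

## Task

First switch the demagnetiser off while its bed is empty: press the timer knob down, turn it anticlockwise all the way back, and let it come up. In the grey transit box four bearing caps look alike, but three are screwed down from below: feel for the loose one and stand it upright on the bed, and lay every universal-joint cross from the bench flat on the bed too, none on top of another. Only then press the knob again, turn it clockwise to its stop and let it come up; leave the carton, can and flange alone.

Things in the scene. Friction and masses are not known exactly. Their poses are not given: they have to be found in the camera images.
- cap0: one of four identical steel bearing caps in the transit box, 90 mm apart, two by two: cylinder 40 mm across, 34 mm tall, 200 g; origin under its centre, z up. Three are screwed to the box's floor from below: they give 1 to 4 mm sideways, 1 mm up, then stop dead. One, a different one each time, is loose and slides or lifts freely; only a gentle push or pull of a few newtons tells
- cap1: one of four identical steel bearing caps in the transit box, 90 mm apart, two by two: cylinder 40 mm across, 34 mm tall, 200 g; origin under its centre, z up. Three are screwed to the box's floor from below: they give 1 to 4 mm sideways, 1 mm up, then stop dead. One, a different one each time, is loose and slides or lifts freely; only a gentle push or pull of a few newtons tells
- cap2: one of four identical steel bearing caps in the transit box, 90 mm apart, two by two: cylinder 40 mm across, 34 mm tall, 200 g; origin under its centre, z up. Three are screwed to the box's floor from below: they give 1 to 4 mm sideways, 1 mm up, then stop dead. One, a different one each time, is loose and slides or lifts freely; only a gentle push or pull of a few newtons tells
- cap3: one of four identical steel bearing caps in the transit box, 90 mm apart, two by two: cylinder 40 mm across, 34 mm tall, 200 g; origin under its centre, z up. Three are screwed to the box's floor from below: they give 1 to 4 mm sideways, 1 mm up, then stop dead. One, a different one each time, is loose and slides or lifts freely; only a gentle push or pull of a few newtons tells
- cross0: universal-joint cross (may be absent: 2 to 4 are there): a 28 mm steel cube with four round arms 16 mm in diameter, spanning 60 mm end to end along its own x and along its own y, the arms' axis 14 mm above the underside; 300 g. Origin at the centre of the underside, z up. Can be gripped end to end across opposite arms (60 mm)
- cross1: universal-joint cross (may be absent: 2 to 4 are there): a 28 mm steel cube with four round arms 16 mm in diameter, spanning 60 mm end to end along its own x and along its own y, the arms' axis 14 mm above the underside; 300 g. Origin at the centre of the underside, z up. Can be gripped end to end across opposite arms (60 mm)
- cross2: universal-joint cross (may be absent: 2 to 4 are there): a 28 mm steel cube with four round arms 16 mm in diameter, spanning 60 mm end to end along its own x and along its own y, the arms' axis 14 mm above the underside; 300 g. Origin at the centre of the underside, z up. Can be gripped end to end across opposite arms (60 mm)
- cross3: universal-joint cross (may be absent: 2 to 4 are there): a 28 mm steel cube with four round arms 16 mm in diameter, spanning 60 mm end to end along its own x and along its own y, the arms' axis 14 mm above the underside; 300 g. Origin at the centre of the underside, z up. Can be gripped end to end across opposite arms (60 mm)
- transit_box: open grey sheet-steel transit box, 220 mm square and 60 mm tall outside, 4 mm walls and floor (inside 212 mm square, 56 mm deep), fixed to the bench. Origin at the centre of its underside on the bench, x and y along its sides, z up
- demag: yellow bench demagnetiser, 260 (own x) by 300 (own y) by 50 mm tall, fixed; origin under its centre, z up. Its bed, the dark flat area at own x -40 to 120 mm, own y -140 to 140 mm, lies 50 mm above the bench inside a 7 mm wide aluminium rim 8 mm tall. The timer knob stands on the console at own x -90 mm, y 0
- timer_grip (a point): grip point of the black timer knob, on its vertical axis, 82 mm above the bench when up, 10 mm below the top of the grip bar. The bar is 50 mm long along this point's own x (white pointer at +x), 14 mm wide along its y, 28 mm tall, on a 54 mm disc whose top is 18 mm below this point. The point turns and sinks with the knob
- timer_press (a joint): how far the timer knob is pressed down, m: 0 up, 0.007 fully down; sprung, from 4 N at the start of travel to about 10 N fully down; it comes up by itself when let go
- timer_turn (a joint): angle of the timer knob, rad: 0 off (a stop), grows clockwise seen from above to the other stop at 1.2, the run mark; starts near run (0.95 to 1.2). Stays where it is left. Locked against turning between 0.1 and 0.8 rad unless pressed more than 5 mm down (forcing it unpressed would break it); let go below 0.1 or past 0.9 it rises by itself
- carton: bystander: a sealed cardboard carton 90 x 130 x 60 mm, origin under its centre
- grease_can: bystander: a can 70 mm in diameter and 100 mm tall, origin under its centre
- flange: bystander: a dark steel hub flange 90 mm in diameter and 35 mm tall, origin under its centre
Mind the look-alikes: they are no part of the job. What is shaped like the cap3 but brown is not meant. What is shaped like the cap0 but turquoise is not meant.

How it is judged:
By the outcome, as a careful person would: the job done as asked, in the order asked, and still so for the second after the job is handed in, with the robot touching nothing.
Of cross0, cross1, cross2, cross3 only 2 to 4 are there at a start; the rules pass over those that are not, and their reading is None.
At some moment in a run one of cross0, cross1, cross2, cross3 may be knocked a few centimetres aside while the robot is not near it.
It also fails if it takes over 208 s, if anything falls off the work surface, if the arm or the gripper's body presses on something with over 40 N, if the wrist force passes 120 N, or if a joint passes its speed limit or range.

## Working session

There is one attempt and no reset: what is moved stays moved. The work goes in short steps, Python scripts to look and compute and a tool call to move; the robot and the scene stay as the last step left them, time stands still between calls to the robot, and variables do not carry over. Pictures are saved under pics/ and viewed, at most 14 in all, crops included, and the job is handed in when it is done.

Besides the shell and the picture viewer there is one more tool, called after "Call:" by a JSON object that holds its "api" and its "payload". apply_moves: Moves the arm, as the interface text tells. Its arguments: {"type":"object","properties":{"steps":{"type":"array","items":{"type":"object","properties":{"travel":{"type":"array","items":{"type":"number"}},"twist":{"type":"number"},"jaw":{"type":"number"}}}},"grip_force":{"type":"number"}},"required":["steps"]}

```bash
mkdir -p pics
cat > h.py <<'E'
from bench import *
import numpy as np, cv2
def cast(c,u,v,z):
    d=c["R"].T@np.linalg.inv(c["camera_matrix"])@np.array([u,v,1.]); o=-c["R"].T@c["t"]
    return o+d*(z-o[2])/d[2]
def proj(c,X):
    p=c["camera_matrix"]@(c["R"]@np.array(X,float)+c["t"]); return p[:2]/p[2]
def save(c,n): cv2.imwrite("pics/"+n,c["image"][:,:,::-1])
E
python3 - <<'E'
from h import *
for n in("top","side"):
    c=read_camera(n); save(c,n+"0.png"); print(n,-c["R"].T@c["t"],c["camera_matrix"][0,0])
    np.savez(n+"0.npz",**c)
s=read_state();print(s)
E
```

```text
top [0.46196121 0.02497583 0.86921028] 360.43747787674295
side [ 0.39430996 -0.77616523  0.93337145] 431.0072316382348
{'clock': 0.1, 'joints': array([ 1.04198568e+00,  1.50912123e-01,  1.43791190e+00,  8.50678942e-06,
        1.55378805e+00, -1.34010733e-01]), 'qvel': array([ 5.62595332e-05,  5.30757383e-04, -2.98862656e-04,  4.60652727e-04,
       -9.50011850e-04, -7.03678851e-04]), 'tau': array([ 5.19497567e-03, -7.14383769e+01, -5.71788597e+01, -1.49455486e-04,
        7.17873161e-03, -8.41363885e-05]), 'ee_pos': array([0.22106274, 0.53055827, 0.20267686]), 'eef_rot': array([-6.16064081e-01, -3.08024880e+00,  1.50964308e-03]), 'wrist_force': array([ 0.17509362,  0.17153502, -0.35911344]), 'moment': array([ 0.01964286,  0.00615068, -0.05845702]), 'grasp_force': 0.0, 'grip_width': 0.08518617279999907}
```

View pics/top0.png

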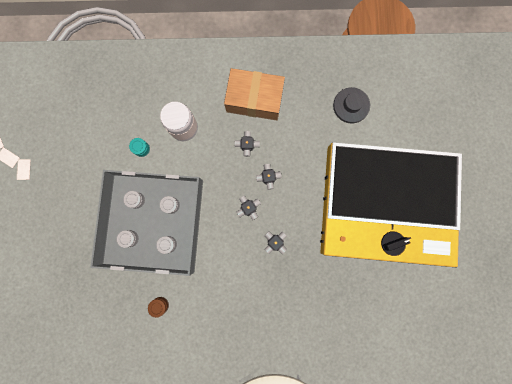

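View pics/side0.png

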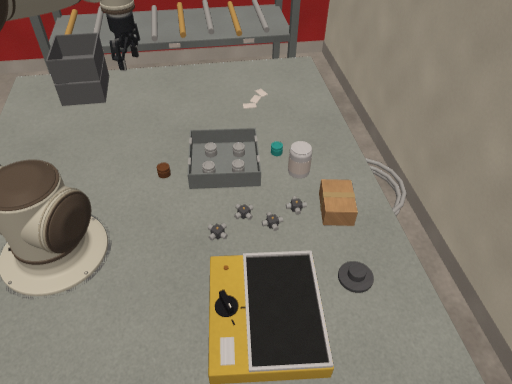

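The top view shows the box at (148,222) with 4 caps, 4 crosses near (247,143), (268,176), (248,208) and (276,243), the demagnetiser at (393,205), and its knob at (394,243) with the pointer to the right. Next I measure them.

```bash
cat > meas.py <<'E'
from h import *
def rimpose(c):
    hsv=cv2.cvtColor(c["image"],cv2.COLOR_RGB2HSV)
    y=cv2.inRange(hsv,(18,150,80),(32,255,255))
    cn=max(cv2.findContours(y,cv2.RETR_EXTERNAL,2)[0],key=cv2.contourArea)
    return cv2.minAreaRect(cn)
def crosses(c,roi):
    # dark cube blobs + arms: anything deviating from bench colour
    im=c["image"].astype(int); x0,x1,y0,y1=roi
    g=cv2.cvtColor(c["image"],cv2.COLOR_RGB2GRAY)
    d=((g<60)*255).astype(np.uint8); m=np.zeros_like(d); m[y0:y1,x0:x1]=d[y0:y1,x0:x1]
    n,l,st,ce=cv2.connectedComponentsWithStats(m)
    return [(ce[i],st[i]) for i in range(1,n) if st[i,4]>40]
E
python3 - <<'E'
from meas import *
c=dict(np.load("top0.npz")); s=dict(np.load("side0.npz"))
im=c["image"]; hsv=cv2.cvtColor(im,cv2.COLOR_RGB2HSV)
r=rimpose(c); print("yellow",r)
w=cv2.inRange(hsv,(0,0,190),(180,40,255)); w[:, :320]=0
cn=max(cv2.findContours(w,cv2.RETR_EXTERNAL,2)[0],key=cv2.contourArea)
b=cv2.boxPoints(cv2.minAreaRect(cn)); P=np.array([cast(c,*p,.058) for p in b]);print("rim",b,P.round(4),P.mean(0))
for ce,st in crosses(c,(225,300,125,265)): print("cube",ce.round(1),st[2:],cast(c,*ce,.028).round(4))
g=cv2.cvtColor(im,cv2.COLOR_RGB2GRAY)
k=cv2.inRange(g,0,45); k[:225]=0;k[265:]=0;k[:,:370]=0;k[:,425:]=0
n,l,st,ce=cv2.connectedComponentsWithStats(k); print(st,ce)
for z in(.064,): print(cast(c,*ce[np.argmax(st[1:,4])+1],z))
big=np.hstack([cv2.resize(im[165:280,90:205],(460,460),interpolation=2),cv2.resize(im[205:275,365:425][:60],(400,400)[::1],interpolation=2)[:400].repeat(1,0) if 0 else cv2.resize(im[215:269,365:419],(460,460),interpolation=2)[:, :340]])
cv2.imwrite("pics/z1.png",big[:,:,::-1])
big=cv2.resize(im[125:265,210:310],(570,598)[::1] if 0 else (428,599),interpolation=2);cv2.imwrite("pics/z2.png",big[:,:,::-1])
E
```

```text
yellow ((392.3000793457031, 204.66180419921875), (139.68402099609375, 111.85240936279297), 5.136378765106201)
rim [[326.30954 217.93997]
 [332.9399  141.69043]
 [465.97745 153.25891]
 [459.34708 229.50845]] [[ 0.4868 -0.1252  0.058 ]
 [ 0.6612 -0.1474  0.058 ]
 [ 0.6286 -0.4498  0.058 ]
 [ 0.4561 -0.42    0.058 ]] [ 0.55817117 -0.28558795  0.058     ]
[[     0      0    512    384 196480]
 [   392    225      1      1      1]
 [   386    233      2      2      2]
 [   389    232      1      1      1]
 [   395    232      1      1      1]
 [   398    233      1      1      1]
 [   382    235      3      8      8]
 [   382    237     26     14     98]
 [   403    241      1      1      1]
 [   405    242      4      2      4]
 [   401    245      4      2      4]
 [   393    247      7      3      7]] [[255.41115126 191.46658184]
 [392.         225.        ]
 [386.5        233.5       ]
 [389.         232.        ]
 [395.         232.        ]
 [398.         233.        ]
 [382.75       238.5       ]
 [391.23469388 243.3877551 ]
 [403.         241.        ]
 [406.5        242.5       ]
 [402.5        245.5       ]
 [396.         248.        ]]
[ 0.42833793 -0.2646554   0.064     ]
```

View pics/z1.png

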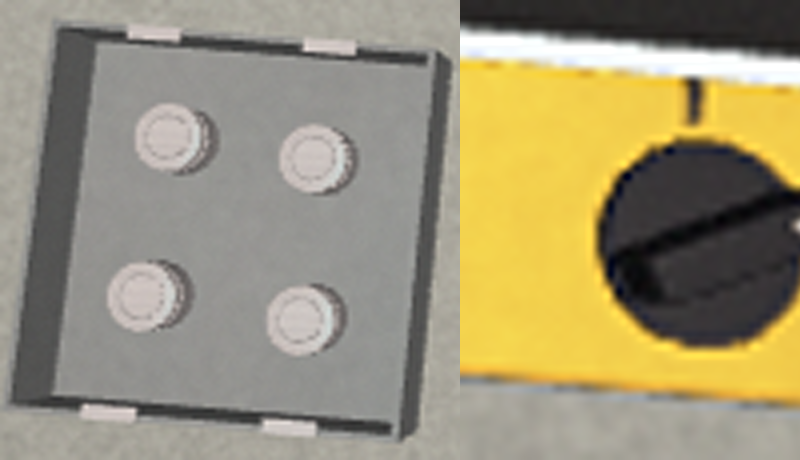

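View pics/z2.png

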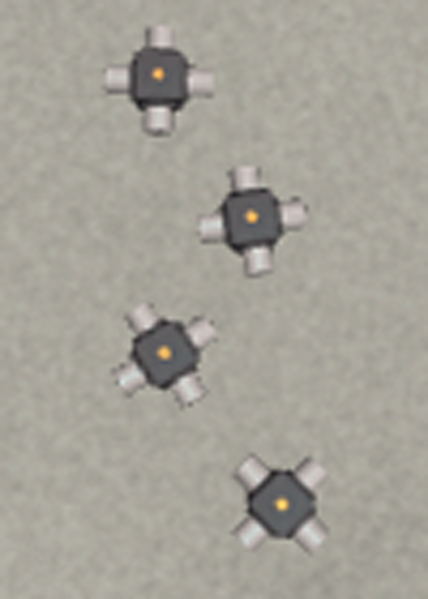

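```bash
cat > find.py <<'E'
from meas import *
def wid(c,t): return c
def quad(mask):
    cn=max(cv2.findContours(mask,cv2.RETR_EXTERNAL,2)[0],key=cv2.contourArea)
    h=cv2.convexHull(cn)
    for e in np.arange(2,15,.5):
        q=cv2.approxPolyDP(h,e,True)
        if len(q)==4: return q[:,0].astype(float)
def rim(c,z=.058):
    hsv=cv2.cvtColor(c["image"],cv2.COLOR_RGB2HSV)
    w=cv2.inRange(hsv,(0,0,180),(180,50,255))
    best=None
    n,l,st,ce=cv2.connectedComponentsWithStats(w)
    return quad(np.uint8(l==1+np.argmax(st[1:,2]*st[1:,3]*(st[1:,4]<4000)*(st[1:,4]>250)))*255)
def dots(c,roi,z=.028):
    x0,x1,y0,y1=roi; hsv=cv2.cvtColor(c["image"],cv2.COLOR_RGB2HSV)
    m=cv2.inRange(hsv,(8,110,120),(30,255,255)); k=np.zeros_like(m); k[y0:y1,x0:x1]=m[y0:y1,x0:x1]
    n,l,st,ce=cv2.connectedComponentsWithStats(k); out=[]
    g=cv2.cvtColor(c["image"],cv2.COLOR_RGB2GRAY)
    for i in range(1,n):
        if st[i,4]>12: continue
        X=cast(c,*ce[i],z)
        # arm angle mod 90: sample ring radius 22 mm at arm axis height, 4-fold phase
        th=np.radians(np.arange(0,360,2)); s=0
        for r in(.019,.022,.025,.027):
            p=np.array([proj(c,X+[r*np.cos(t),r*np.sin(t),-z*.35]) for t in th]).astype(np.float32)
            v=cv2.remap(g,p[:,0][None],p[:,1][None],1)[0].astype(float)
            s=s+np.sum((v-v.mean())*np.exp(4j*th))
        out.append((ce[i].round(1),X.round(4),round(np.degrees(np.angle(s))/4,1),int(abs(s))))
    return out
def circ(c,roi,lo,z):
    x0,x1,y0,y1=roi; g=cv2.cvtColor(c["image"],cv2.COLOR_RGB2GRAY)
    m=np.zeros_like(g); m[y0:y1,x0:x1]=(g[y0:y1,x0:x1]>lo)*255
    out=[]
    for cn in cv2.findContours(m,cv2.RETR_EXTERNAL,2)[0]:
        if cv2.contourArea(cn)<80: continue
        (u,v),r=cv2.minEnclosingCircle(cn); out.append((round(u,1),round(v,1),round(r,1),cv2.contourArea(cn),cast(c,u,v,z).round(4)))
    return out
E
python3 - <<'E'
from find import *
c=dict(np.load("top0.npz")); s=dict(np.load("side0.npz"))
for k in(c,s):
    q=rim(k); P=np.array([cast(k,*p,.058) for p in q]); print(q.tolist(),P.round(4).tolist(),P.mean(0).round(4),[np.linalg.norm(P[i]-P[i-1]).round(3) for i in range(4)])
for d in dots(c,(225,300,125,265)):print(d)
for d in dots(s,(195,315,190,245)):print(d)
for d in circ(c,(112,190,180,262),165,.038):print(d)
print(cast(c,393.8,243.5,.064))
a=cv2.resize(c["image"][218:268,368:418],(400,400),interpolation=2);b=cv2.resize(s["image"][278:332,200:254],(400,400),interpolation=2)
cv2.imwrite("pics/z3.png",np.hstack([a,b])[:,:,::-1])
E
```

```text
[[333.0, 142.0], [461.0, 153.0], [460.0, 229.0], [328.0, 217.0]] [[0.6605, -0.1475, 0.058], [0.6294, -0.4385, 0.058], [0.4572, -0.4216, 0.058], [0.4889, -0.129, 0.058]] [ 0.559  -0.2841  0.058 ] [np.float64(0.173), np.float64(0.293), np.float64(0.173), np.float64(0.294)]
[[311.0, 251.0], [332.0, 364.0], [249.0, 369.0], [243.0, 254.0]] [[0.6571, -0.1494, 0.058], [0.6254, -0.436, 0.058], [0.4555, -0.4184, 0.058], [0.4861, -0.1316, 0.058]] [ 0.556  -0.2838  0.058 ] [np.float64(0.172), np.float64(0.288), np.float64(0.171), np.float64(0.288)]
(array([246.5, 141.5]), array([0.6729, 0.0523, 0.028 ]), np.float64(-5.1), 7323)
(array([268.4, 175.2]), array([0.5906, 0.0017, 0.028 ]), np.float64(6.2), 6478)
(array([247.8, 207.2]), array([0.516 , 0.0513, 0.028 ]), np.float64(31.0), 5457)
(array([275.5, 242.5]), array([ 0.4333, -0.0114,  0.028 ]), np.float64(40.5), 6023)
(array([296.5, 201.5]), array([0.6705, 0.052 , 0.028 ]), np.float64(-3.5), 8167)
(array([243.5, 207.5]), array([0.5149, 0.0523, 0.028 ]), np.float64(31.1), 8383)
(array([272.5, 217.5]), array([0.5894, 0.0021, 0.028 ]), np.float64(6.9), 7912)
(array([216.7, 227.7]), array([ 0.4314, -0.0105,  0.028 ]), np.float64(43.0), 8379)
(164.6, 244.8, 8.6, 204.5, array([0.4327, 0.242 , 0.038 ]))
(124.9, 238.9, 8.6, 204.0, array([0.4475, 0.3332, 0.038 ]))
(168.0, 204.0, 8.6, 201.0, array([0.5259, 0.2355, 0.038 ]))
(131.1, 198.6, 8.5, 192.5, array([0.54  , 0.3213, 0.038 ]))
[ 0.42799894 -0.27027826  0.064     ]
```

View pics/z3.png

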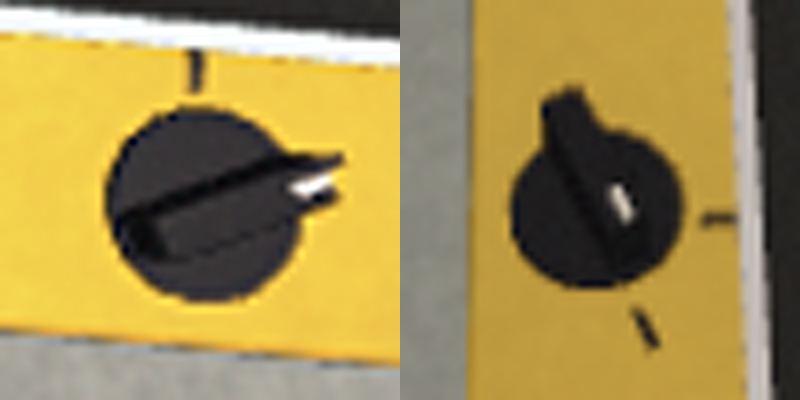

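Pose check: rim 173×293 mm (expected 174×294). Demag yaw is −6.2°, bed centre (0.5575,−0.284), knob (0.428,−0.270) with the pointer at about −71° world. In the box, caps are 90 mm apart as expected. I go to the knob first.

Call:
{"api": "apply_moves", "payload": {"steps": [{"travel": [0.015,-0.057,0],"twist": -4.8,"jaw": 0},{"travel": [0.015,-0.057,0],"twist": -4.8,"jaw": 0},{"travel": [0.015,-0.057,0],"twist": -4.8,"jaw": 0},{"travel": [0.015,-0.057,0],"twist": -4.8,"jaw": 0},{"travel": [0.015,-0.057,0],"twist": -4.8,"jaw": 0},{"travel": [0.015,-0.057,0],"twist": -4.8,"jaw": 0},{"travel": [0.015,-0.057,0],"twist": -4.8,"jaw": 0},{"travel": [0.015,-0.057,0],"twist": -4.8,"jaw": 0},{"travel": [0.015,-0.057,0],"twist": -4.8,"jaw": 0},{"travel": [0.015,-0.057,0],"twist": -4.8,"jaw": 0}], "grip_force": 50}}

```text
clock: 1.35
ee_pos: [0.3706, -0.0386, 0.2033]
eef_rot: [1.814, 2.564, 0.0]
wrist_force: [1.6, 1.2, 0.8]
grip_width: 0.0425
grasp_force: 0.0
```

Call:
{"api": "apply_moves", "payload": {"steps": [{"travel": [0.0143,-0.0577,0],"twist": 0,"jaw": 0},{"travel": [0.0143,-0.0577,0],"twist": 0,"jaw": 0},{"travel": [0.0143,-0.0577,0],"twist": 0,"jaw": 0},{"travel": [0.0143,-0.0577,0],"twist": 0,"jaw": 0},{"travel": [0,0,0],"twist": 0,"jaw": 0},{"travel": [0,0,-0.03],"twist": 0,"jaw": 0},{"travel": [0,0,-0.03],"twist": 0,"jaw": 0},{"travel": [0,0,-0.03],"twist": 0,"jaw": 0},{"travel": [0,0,-0.03],"twist": 0,"jaw": 0},{"travel": [0,0,0],"twist": 0,"jaw": 0}]}}

```text
clock: 2.6
ee_pos: [0.4269, -0.2659, 0.0817]
eef_rot: [-1.808, -2.565, -0.001]
wrist_force: [0.0, -0.5, -0.3]
grip_width: 0.0429
grasp_force: 0.0
```

Run:
```python
from h import *
s=read_state();print(s["ee_pos"],s["wrist_force"])
a=read_camera("top");b=read_camera("side")
A=cv2.resize(a["image"][190:280,350:440],(400,400),interpolation=2);B=cv2.resize(b["image"][248:338,180:270],(400,400),interpolation=2)
cv2.imwrite("pics/z4.png",np.hstack([A,B])[:,:,::-1])
```

```text
[ 0.42692296 -0.2659364   0.08165935] [ 0.04577424 -0.47115434 -0.31343966]
```

View pics/z4.png

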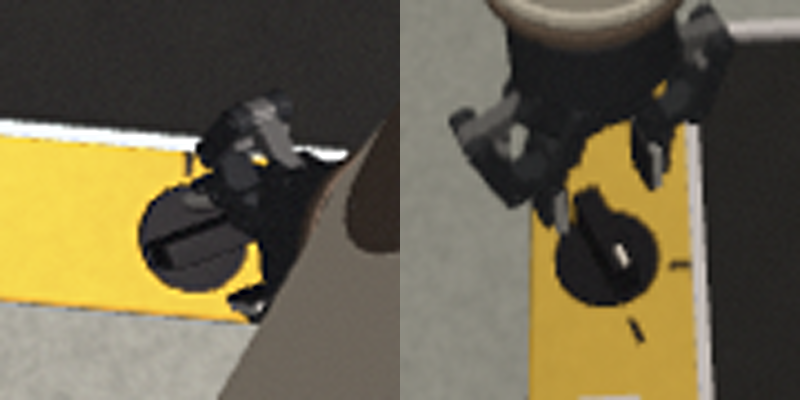

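Fingers straddle the bar crosswise, as intended. I centre, lower to z≈0.067 and close.

Call:
{"api": "apply_moves", "payload": {"steps": [{"travel": [0.0014,-0.0041,0],"twist": 0,"jaw": 0},{"travel": [0,0,-0.005],"twist": 0,"jaw": 0},{"travel": [0,0,-0.005],"twist": 0,"jaw": 0},{"travel": [0,0,-0.0045],"twist": 0,"jaw": 0},{"travel": [0,0,0],"twist": 0,"jaw": 0.5},{"travel": [0,0,0],"twist": 0,"jaw": 1},{"travel": [0,0,0],"twist": 0,"jaw": 1},{"travel": [0,0,0],"twist": 0,"jaw": 1},{"travel": [0,0,0],"twist": 0,"jaw": 1},{"travel": [0,0,0],"twist": 0,"jaw": 1}], "grip_force": 60}}

```text
clock: 3.95
ee_pos: [0.4293, -0.2715, 0.0687]
eef_rot: [-1.811, -2.567, 0.0]
wrist_force: [-0.2, -0.1, -0.1]
grip_width: -0.0004
grasp_force: 0.0
```

Run:
```python
from h import *
s=read_state();print(s["ee_pos"],s["wrist_force"],s["moment"],s["grip_width"],s["grasp_force"])
```

```text
[ 0.42930056 -0.27148448  0.06871556] [-0.22764668 -0.10467787 -0.06939517] [-0.02503779  0.02360179 -0.03239552] -0.0003628247985101539 0.0
```

Run:
```python
from h import *
a=read_camera("top");b=read_camera("side")
A=cv2.resize(a["image"][190:280,350:440],(400,400),interpolation=2);B=cv2.resize(b["image"][248:338,180:270],(400,400),interpolation=2)
cv2.imwrite("pics/z5.png",np.hstack([A,B])[:,:,::-1])
for k in(a,b): print(proj(k,[.4293,-.2715,.0687]),proj(k,[.4283,-.27,.092]))
```

```text
[395.11472894 242.96778205] [398.53080819 243.83880728]
[227.14058491 304.31866528] [226.27735865 298.28701104]
```

View pics/z5.png

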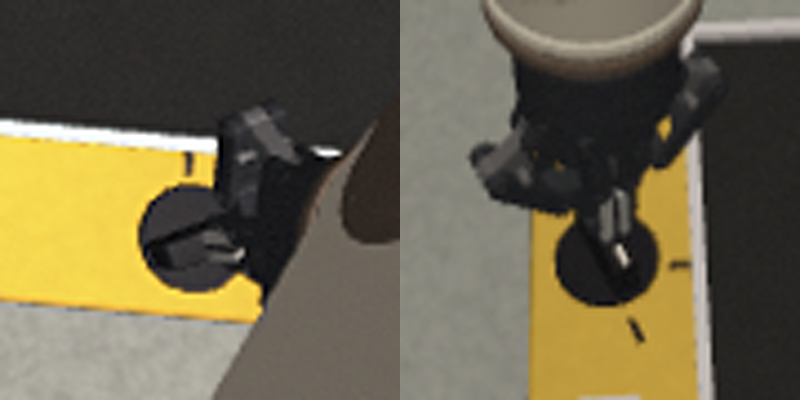

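Run:
```python
from h import *
c=dict(np.load("top0.npz")); s=dict(np.load("side0.npz"))
def tri(p,q):
    P=[k["camera_matrix"]@np.c_[k["R"],k["t"]] for k in(c,s)]
    X=cv2.triangulatePoints(P[0],P[1],np.array(p,float),np.array(q,float)); X=X[:3,0]/X[3]; print(X.round(4),proj(c,X),p,proj(s,X),q)
def wh(k,x0,x1,y0,y1):
    h=cv2.cvtColor(k["image"],cv2.COLOR_RGB2HSV)[y0:y1,x0:x1]; m=(h[...,2]>150)&(h[...,1]<80); w=np.argwhere(m); print(len(w)); return w.mean(0)[::-1]+[x0,y0]
tri(wh(c,400,413,236,245),wh(s,224,236,298,312))
for z in(.064,.078,.092,.1): print(z,proj(c,[.4283,-.27,z]),proj(s,[.4283,-.27,z]))
for k,n in((c,'c'),(s,'s')):
  for sg in(-25,25):
    t=np.radians(-71);p=np.array([.4283+sg/1e3*np.cos(t),-.27+sg/1e3*np.sin(t),.092]);print(n,sg,proj(k,p))
```

```text
9
5
[ 0.4337 -0.2868  0.0922] [406.30866578 241.15123474] [406.33333333 240.77777778] [229.65628682 304.58749685] [229.4 304.6]
0.064 [393.66494057 243.36390034] [226.68276631 304.88094988]
0.078 [396.05453598 243.597124  ] [226.48215071 301.6179454 ]
0.092 [398.53080819 243.83880728] [226.27735865 298.28701104]
0.1 [399.9865709 243.9808892] [226.15840898 296.35229962]
c -25 [387.63034535 247.90625797]
c 25 [409.40597673 239.78079502]
s -25 [221.39150983 289.60311505]
s 25 [231.32350706 307.25581657]
```

Run:
```python
from h import *
a=read_camera("top");b=read_camera("side")
A=cv2.resize(a["image"][225:260,375:415],(400,350),interpolation=2);B=cv2.resize(b["image"][277:317,205:245],(400,400),interpolation=2)
A=cv2.copyMakeBorder(A,0,50,0,0,0)
I=np.hstack([A,B]); I=np.uint8(255*(I/255.)**.5)
def mk(X,col):
    p=(proj(a,X)-[375,225])*10; q=(proj(b,X)-[205,277])*10+[400,0]
    for r in(p,q): cv2.circle(I,tuple(int(x) for x in r),3,col,-1)
mk([.4293,-.2715,.0687],(255,0,0)); mk([.4283,-.27,.092],(0,255,0)); mk([.4293,-.2715,.092],(0,0,255))
cv2.imwrite("pics/z6.png",I[:,:,::-1])
```

```text
(no output)
```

View pics/z6.png

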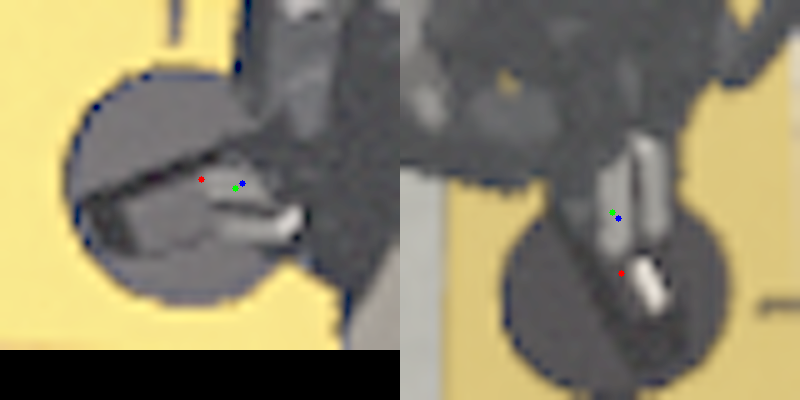

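Run:
```python
from h import *
c=dict(np.load("top0.npz")); s=dict(np.load("side0.npz"))
P=[k["camera_matrix"]@np.c_[k["R"],k["t"]] for k in(c,s)]
for p,q in [((399.3,245.5),(228.7,302)),((399.3,245.5),(228.7,299)),((399,244),(228.7,301))]:
    X=cv2.triangulatePoints(P[0],P[1],np.array(p,float),np.array(q,float)); X=X[:3,0]/X[3]; print(X.round(4),proj(c,X),p,proj(s,X),q)
s=read_state();print(s["clock"],s["ee_pos"],s["joints"],s["grip_width"],s["grasp_force"],s["wrist_force"])
```

```text
[ 0.4293 -0.275   0.0843] [399.4873318 243.188764 ] (399.3, 245.5) [227.12158101 302.0523717 ] (228.7, 302)
[ 0.4298 -0.2722  0.092 ] [399.49490953 243.10551872] (399.3, 245.5) [227.07498649 299.05361734] (228.7, 299)
[ 0.4308 -0.2737  0.086 ] [399.11275539 242.5241601 ] (399, 244) [227.69373683 301.03799636] (228.7, 301)
4.15 [ 0.42928306 -0.27147012  0.06867092] [-7.15638651e-01  9.78207842e-02  1.77670318e+00 -5.71935130e-05
  1.26711494e+00 -1.05775242e+00] 0.0003335701090686437 0.0 [0.0724074  0.45855624 0.04067011]
```

The fingers shut completely with no force, and the image shows their tips over the bar. I check the real tip height by feeling for the bar top with shut fingers, in small steps within the knob's spring travel.

Call:
{"api": "apply_moves", "payload": {"steps": [{"travel": [0,0,-0.001],"twist": 0,"jaw": 1},{"travel": [0,0,-0.001],"twist": 0,"jaw": 1},{"travel": [0,0,-0.001],"twist": 0,"jaw": 1},{"travel": [0,0,-0.001],"twist": 0,"jaw": 1},{"travel": [0,0,0],"twist": 0,"jaw": 1},{"travel": [0,0,0],"twist": 0,"jaw": 1},{"travel": [0,0,0],"twist": 0,"jaw": 1},{"travel": [0,0,0],"twist": 0,"jaw": 1},{"travel": [0,0,0],"twist": 0,"jaw": 1},{"travel": [0,0,0],"twist": 0,"jaw": 1}]}}

```text
clock: 5.4
ee_pos: [0.4293, -0.2715, 0.0647]
eef_rot: [-1.811, -2.567, 0.0]
wrist_force: [-0.5, -0.6, 0.7]
grip_width: 0.0002
grasp_force: 0.0
```

Call:
{"api": "apply_moves", "payload": {"steps": [{"travel": [0,0,-0.001],"twist": 0,"jaw": 1},{"travel": [0,0,-0.001],"twist": 0,"jaw": 1},{"travel": [0,0,-0.001],"twist": 0,"jaw": 1},{"travel": [0,0,-0.001],"twist": 0,"jaw": 1},{"travel": [0,0,-0.001],"twist": 0,"jaw": 1},{"travel": [0,0,0],"twist": 0,"jaw": 1},{"travel": [0,0,0],"twist": 0,"jaw": 1},{"travel": [0,0,0],"twist": 0,"jaw": 1},{"travel": [0,0,0],"twist": 0,"jaw": 1},{"travel": [0,0,0],"twist": 0,"jaw": 1}]}}

```text
clock: 6.65
ee_pos: [0.4294, -0.2715, 0.0599]
eef_rot: [1.811, 2.567, -0.0]
wrist_force: [-0.3, 1.1, 6.4]
grip_width: -0.0
grasp_force: 3.1
```

Run:
```python
from h import *
s=read_state();print(s["ee_pos"],s["wrist_force"])
a=read_camera("top");b=read_camera("side")
A=cv2.resize(a["image"][225:260,375:415],(400,350),interpolation=2);B=cv2.resize(b["image"][277:317,205:245],(400,400),interpolation=2)
A=cv2.copyMakeBorder(A,0,50,0,0,0)
I=np.hstack([A,B]); I=np.uint8(255*(I/255.)**.5)
def mk(X,col):
    p=(proj(a,X)-[375,225])*10; q=(proj(b,X)-[205,277])*10+[400,0]
    for r in(p,q): cv2.circle(I,tuple(int(x) for x in r),3,col,-1)
mk(s["ee_pos"],(255,0,0))
cv2.imwrite("pics/z7.png",I[:,:,::-1])
```

```text
[ 0.42941576 -0.27153759  0.059892  ] [-0.31941542  1.10153618  6.40724958]
```

View pics/z7.png

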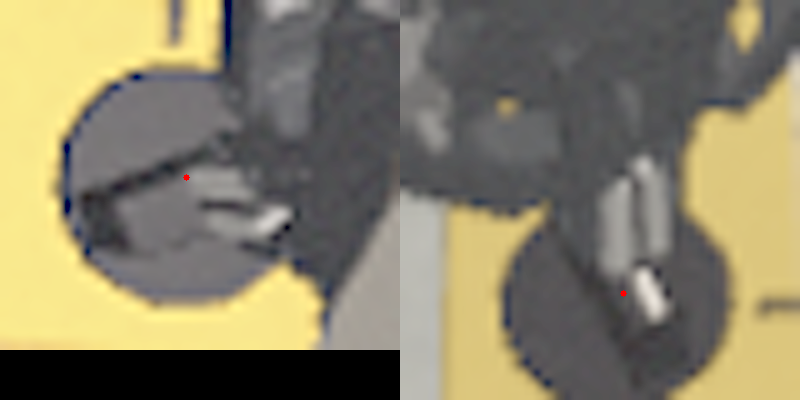

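Contact: 6 N ≈ 3 mm of spring travel, so the real tip sits roughly 29 mm above the reported z. Image and force agree that the tips rest on the bar top. I back off, open, go lower relative to this datum, and close again.

Call:
{"api": "apply_moves", "payload": {"steps": [{"travel": [0,0,0.02],"twist": 0,"jaw": 1},{"travel": [0,0,0.01],"twist": 0,"jaw": 0},{"travel": [0,0,0],"twist": 0,"jaw": 0},{"travel": [0,0,0],"twist": 0,"jaw": 0},{"travel": [0,0,-0.02],"twist": 0,"jaw": 0},{"travel": [0,0,-0.01],"twist": 0,"jaw": 0},{"travel": [0,0,-0.006],"twist": 0,"jaw": 0},{"travel": [0,0,-0.006],"twist": 0,"jaw": 0},{"travel": [0,0,0],"twist": 0,"jaw": 0},{"travel": [0,0,0],"twist": 0,"jaw": 0}]}}

```text
clock: 8.0
ee_pos: [0.4294, -0.2716, 0.048]
eef_rot: [1.811, 2.567, -0.0]
wrist_force: [0.3, 0.5, 0.8]
grip_width: 0.0431
grasp_force: 0.0
```

Call:
{"api": "apply_moves", "payload": {"steps": [{"travel": [0,0,0],"twist": 0,"jaw": 0.3},{"travel": [0,0,0],"twist": 0,"jaw": 0.6},{"travel": [0,0,0],"twist": 0,"jaw": 1},{"travel": [0,0,0],"twist": 0,"jaw": 1},{"travel": [0,0,0],"twist": 0,"jaw": 1},{"travel": [0,0,0],"twist": 0,"jaw": 1},{"travel": [0,0,0],"twist": 0,"jaw": 1},{"travel": [0,0,0],"twist": 0,"jaw": 1},{"travel": [0,0,0],"twist": 0,"jaw": 1},{"travel": [0,0,0],"twist": 0,"jaw": 1}], "grip_force": 30}}

```text
clock: 9.25
ee_pos: [0.429, -0.2717, 0.0478]
eef_rot: [-1.811, -2.567, 0.001]
wrist_force: [-5.3, -1.0, 3.0]
grip_width: 0.0132
grasp_force: 34.7
```

Run:
```python
from h import *
s=read_state();print(s["clock"],s["ee_pos"],s["wrist_force"],s["moment"],s["grip_width"],s["grasp_force"])
```

```text
9.25 [ 0.42903415 -0.27168383  0.04780133] [-5.33829606 -0.96525094  2.95385315] [-0.30881926  0.82943926 -0.04713551] 0.013241790848014866 34.6590256690979
```

Call:
{"api": "apply_moves", "payload": {"steps": [{"travel": [-0.0005,0,0],"twist": 0,"jaw": 1},{"travel": [-0.0005,0,0],"twist": 0,"jaw": 1},{"travel": [0,0,-0.001],"twist": 0,"jaw": 1},{"travel": [0,0,-0.0015],"twist": 0,"jaw": 1},{"travel": [0,0,-0.0015],"twist": 0,"jaw": 1},{"travel": [0,0,-0.0015],"twist": 0,"jaw": 1},{"travel": [0,0,-0.0015],"twist": 0,"jaw": 1},{"travel": [0,0,0],"twist": 0,"jaw": 1},{"travel": [0,0,0],"twist": 0,"jaw": 1},{"travel": [0,0,0],"twist": 0,"jaw": 1}], "grip_force": 60}}

```text
clock: 10.5
ee_pos: [0.4288, -0.2718, 0.0411]
eef_rot: [1.81, 2.566, -0.0]
wrist_force: [2.9, -1.0, 9.6]
grip_width: 0.0122
grasp_force: 65.3
```

Run:
```python
from h import *
s=read_state();print(s["clock"],s["ee_pos"],s["wrist_force"],s["moment"],s["grip_width"],s["grasp_force"])
```

```text
10.5 [ 0.42879938 -0.27176011  0.04114393] [ 2.87976963 -0.95468219  9.56875361] [-0.19881863 -0.66366697 -0.01820051] 0.012170005104088133 65.33556818962097
```

Pressed about 6.5 mm (9.6 N). Now I turn anticlockwise.

Call:
{"api": "apply_moves", "payload": {"steps": [{"travel": [-0.0003,0,-0.0003],"twist": 3,"jaw": 1},{"travel": [0,0,0],"twist": 8,"jaw": 1},{"travel": [0,0,0],"twist": 9,"jaw": 1},{"travel": [0,0,0],"twist": 9,"jaw": 1},{"travel": [0,0,0],"twist": 9,"jaw": 1},{"travel": [0,0,0],"twist": 9,"jaw": 1},{"travel": [0,0,0],"twist": 8,"jaw": 1},{"travel": [0,0,0],"twist": 5,"jaw": 1},{"travel": [0,0,0],"twist": 0,"jaw": 1},{"travel": [0,0,0],"twist": 0,"jaw": 1}]}}

```text
clock: 11.75
ee_pos: [0.4296, -0.2705, 0.0411]
eef_rot: [0.284, 3.126, 0.002]
wrist_force: [12.9, 10.5, 13.4]
grip_width: 0.0124
grasp_force: 65.8
```

```bash
cat > st.py <<'E'
from h import *
s=read_state();r=s["eef_rot"];print(s["clock"],s["ee_pos"].round(4),s["wrist_force"].round(1),s["moment"].round(2),s["grip_width"].round(4),s["grasp_force"],"yyaw",(2*np.degrees(np.arctan2(r[1],r[0]))-90)%180, s["joints"][5].round(2))
E
python3 st.py
```

```text
Traceback (most recent call last):
  File "st.py", line 2, in <module>
    s=read_state();r=s["eef_rot"];print(s["clock"],s["ee_pos"].round(4),s["wrist_force"].round(1),s["moment"].round(2),s["grip_width"].round(4),s["grasp_force"],"yyaw",(2*np.degrees(np.arctan2(r[1],r[0]))-90)%180, s["joints"][5].round(2))
                                                                                                                       ^^^^^^^^^^^^^^^^^^^^^
AttributeError: 'float' object has no attribute 'round'
```

Call:
{"api": "apply_moves", "payload": {"steps": [{"travel": [0.0008,0.0008,0],"twist": 2,"jaw": 1},{"travel": [0.0005,0.0005,0],"twist": 2,"jaw": 1},{"travel": [0,0,0],"twist": 2,"jaw": 1},{"travel": [0,0,0],"twist": 1,"jaw": 1},{"travel": [0,0,0],"twist": 0,"jaw": 1},{"travel": [0,0,0],"twist": 0,"jaw": 1},{"travel": [0,0,0],"twist": 0,"jaw": 1},{"travel": [0,0,0],"twist": 0,"jaw": 1},{"travel": [0,0,0],"twist": 0,"jaw": 1},{"travel": [0,0,0],"twist": 0,"jaw": 1}]}}

```text
clock: 13.0
ee_pos: [0.4299, -0.27, 0.0411]
eef_rot: [0.094, 3.139, 0.0]
wrist_force: [3.4, 3.2, 14.7]
grip_width: 0.0125
grasp_force: 66.5
```

```bash
sed -i 's/s\["grip_width"\].round(4)/round(s["grip_width"],4)/' st.py && python3 st.py
```

```text
13.0 [ 0.4299 -0.27    0.0411] [ 3.4  3.2 14.7] [ 0.76 -0.56 -0.72] 0.0125 66.50787591934204 yyaw 86.57461652873053 -2.22
```

Knob is at the off stop (yaw 86.6°, resisting moment −0.7 N m). I release and rise, then look.

Call:
{"api": "apply_moves", "payload": {"steps": [{"travel": [0,0,0.003],"twist": -1,"jaw": 1},{"travel": [0,0,0.004],"twist": 0,"jaw": 0.5},{"travel": [0,0,0],"twist": 0,"jaw": 0},{"travel": [0,0,0],"twist": 0,"jaw": 0},{"travel": [0,0,0.02],"twist": 0,"jaw": 0},{"travel": [0,0,0.04],"twist": 0,"jaw": -1},{"travel": [0,0,0.05],"twist": 0,"jaw": -1},{"travel": [-0.01,0.06,0.02],"twist": 0,"jaw": -1},{"travel": [-0.01,0.06,0],"twist": 0,"jaw": -1},{"travel": [0,0.06,0],"twist": 0,"jaw": -1}]}}

```text
clock: 14.25
ee_pos: [0.4087, -0.0901, 0.1769]
eef_rot: [0.122, 3.139, -0.0]
wrist_force: [0.8, 0.6, 0.1]
grip_width: 0.0854
grasp_force: 0.0
```

```bash
python3 st.py
python3 - <<'E'
from find import *
a=read_camera("top");b=read_camera("side")
np.savez("top1.npz",**a);np.savez("side1.npz",**b)
A=cv2.resize(a["image"][218:268,368:418],(400,400),interpolation=2);B=cv2.resize(b["image"][278:332,200:254],(400,400),interpolation=2)
cv2.imwrite("pics/z8.png",np.hstack([A,B])[:,:,::-1])
for d in dots(b,(195,315,190,245)):print(d)
E
```

```text
14.25 [ 0.4087 -0.0901  0.1769] [0.8 0.6 0.1] [-0.04 -0.06 -0.  ] 0.0854 0.0 yyaw 85.54541816041879 -1.89
(array([296.5, 201.5]), array([0.6705, 0.052 , 0.028 ]), np.float64(-3.5), 8342)
(array([243.5, 207.5]), array([0.5149, 0.0523, 0.028 ]), np.float64(31.2), 8549)
(array([272.5, 217.5]), array([0.5894, 0.0021, 0.028 ]), np.float64(6.9), 8060)
(array([216.7, 227.7]), array([ 0.4314, -0.0105,  0.028 ]), np.float64(43.0), 8522)
```

View pics/z8.png

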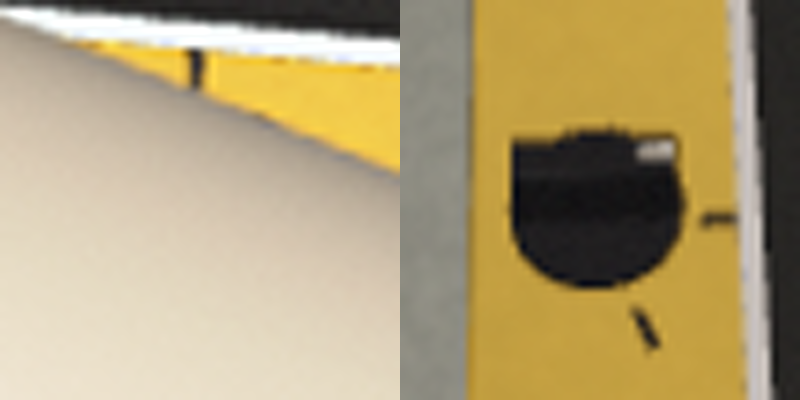

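The pointer now sits on the off tick, and the knob is up. Crosses are unmoved. Next: cross A at (0.432,−0.011), gripped along its 42° arm, descending carefully because of the z offset.

Call:
{"api": "apply_moves", "payload": {"steps": [{"travel": [0.012,0.04,0],"twist": -8.8,"jaw": -1},{"travel": [0.0117,0.0391,0],"twist": -8.8,"jaw": -1},{"travel": [0,0,0],"twist": -8.8,"jaw": -1},{"travel": [0,0,-0.03],"twist": -8.8,"jaw": -0.8},{"travel": [0,0,-0.03],"twist": -8.6,"jaw": -0.8},{"travel": [0,0,-0.03],"twist": 0,"jaw": -0.8},{"travel": [0,0,-0.03],"twist": 0,"jaw": -0.8},{"travel": [0,0,-0.03],"twist": 0,"jaw": -0.8},{"travel": [0,0,-0.02],"twist": 0,"jaw": -0.8},{"travel": [0,0,0],"twist": 0,"jaw": -0.8}]}}

```text
clock: 15.6
ee_pos: [0.4322, -0.0126, 0.0056]
eef_rot: [-1.282, -2.865, 0.001]
wrist_force: [0.4, 0.1, 0.9]
grip_width: 0.0768
grasp_force: 0.0
```

```bash
python3 st.py
```

```text
15.6 [ 0.4322 -0.0126  0.0056] [0.4 0.1 0.9] [ 0.02  0.03 -0.01] 0.0768 0.0 yyaw 41.79542394627026 -0.94
```

Call:
{"api": "apply_moves", "payload": {"steps": [{"travel": [0.0002,0.0015,-0.004],"twist": 0,"jaw": -0.8},{"travel": [0,0,-0.004],"twist": 0,"jaw": -0.8},{"travel": [0,0,-0.004],"twist": 0,"jaw": -0.8},{"travel": [0,0,-0.004],"twist": 0,"jaw": -0.8},{"travel": [0,0,-0.003],"twist": 0,"jaw": -0.8},{"travel": [0,0,-0.003],"twist": 0,"jaw": -0.8},{"travel": [0,0,-0.003],"twist": 0,"jaw": -0.8},{"travel": [0,0,0],"twist": 0,"jaw": -0.8},{"travel": [0,0,0],"twist": 0,"jaw": -0.8},{"travel": [0,0,0],"twist": 0,"jaw": -0.8}]}}

```text
clock: 16.85
ee_pos: [0.4335, -0.011, -0.018]
eef_rot: [1.283, 2.868, -0.0]
wrist_force: [0.2, -0.1, 0.4]
grip_width: 0.0772
grasp_force: 0.0
```

```bash
python3 st.py
python3 - <<'E'
from find import *
a=read_camera("top");b=read_camera("side")
np.savez("top2.npz",**a);np.savez("side2.npz",**b)
A=cv2.resize(a["image"][215:270,250:305],(400,400),interpolation=2);B=cv2.resize(b["image"][195:250,190:245],(400,400),interpolation=2)
I=np.hstack([A,B]);I=np.uint8(255*(I/255.)**.6)
cv2.imwrite("pics/z9.png",I[:,:,::-1])
E
```

```text
16.85 [ 0.4335 -0.011  -0.018 ] [ 0.2 -0.1  0.4] [-0.02 -0.03  0.01] 0.0772 0.0 yyaw 41.80394375011667 -0.93
```

View pics/z9.png

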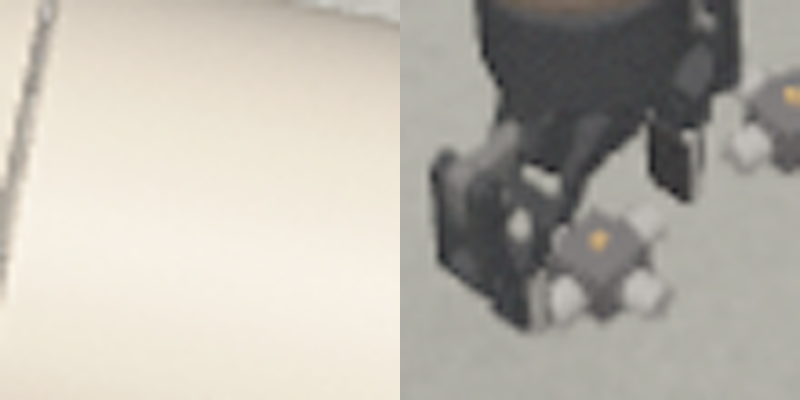

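The tips straddle the correct pair of arms with no contact at reported z −0.018, which confirms the z offset. I go on down.

Call:
{"api": "apply_moves", "payload": {"steps": [{"travel": [-0.0008,0,-0.002],"twist": 0,"jaw": -0.8},{"travel": [0,0,-0.002],"twist": 0,"jaw": -0.8},{"travel": [0,0,-0.002],"twist": 0,"jaw": -0.8},{"travel": [0,0,-0.002],"twist": 0,"jaw": -0.8},{"travel": [0,0,-0.002],"twist": 0,"jaw": -0.8},{"travel": [0,0,-0.002],"twist": 0,"jaw": -0.8},{"travel": [0,0,-0.002],"twist": 0,"jaw": -0.8},{"travel": [0,0,0],"twist": 0,"jaw": -0.8},{"travel": [0,0,0],"twist": 0,"jaw": -0.8},{"travel": [0,0,0],"twist": 0,"jaw": -0.8}]}}

```text
clock: 18.2
ee_pos: [0.4327, -0.011, -0.032]
eef_rot: [1.283, 2.868, -0.0]
wrist_force: [0.0, -1.1, -0.2]
grip_width: 0.077
grasp_force: 0.0
```

```bash
python3 st.py
```

```text
18.2 [ 0.4327 -0.011  -0.032 ] [ 0.  -1.1 -0.2] [-0.01 -0.04 -0.01] 0.077 0.0 yyaw 41.803827377597656 -0.93
```

Call:
{"api": "apply_moves", "payload": {"steps": [{"travel": [0,0,0],"twist": 0,"jaw": 0},{"travel": [0,0,0],"twist": 0,"jaw": 0.5},{"travel": [0,0,0],"twist": 0,"jaw": 1},{"travel": [0,0,0],"twist": 0,"jaw": 1},{"travel": [0,0,0],"twist": 0,"jaw": 1},{"travel": [0,0,0.005],"twist": 0,"jaw": 1},{"travel": [0,0,0.01],"twist": 0,"jaw": 1},{"travel": [0,0,0.02],"twist": 0,"jaw": 1},{"travel": [0,0,0.02],"twist": 0,"jaw": 1},{"travel": [0,0,0],"twist": 0,"jaw": 1}], "grip_force": 60}}

```text
clock: 19.45
ee_pos: [0.4335, -0.0112, 0.0243]
eef_rot: [1.282, 2.865, 0.001]
wrist_force: [-0.3, -0.0, -3.7]
grip_width: 0.0588
grasp_force: 65.6
```

```bash
python3 st.py
```

```text
19.45 [ 0.4335 -0.0112  0.0243] [-0.3 -0.  -3.7] [ 0.03 -0.02  0.03] 0.0588 65.64535975456238 yyaw 41.80712357785657 -0.93
```

Cross A is held (width 58.8 mm, −3.7 N). I carry it to the far slot of the bed.

Call:
{"api": "apply_moves", "payload": {"steps": [{"travel": [0,0,0.033],"twist": 0,"jaw": 1},{"travel": [0,0,0.033],"twist": 0,"jaw": 1},{"travel": [0.0141,-0.0485,0],"twist": -6.86,"jaw": 1},{"travel": [0.0141,-0.0485,0],"twist": -6.86,"jaw": 1},{"travel": [0.0141,-0.0485,0],"twist": -6.86,"jaw": 1},{"travel": [0.0141,-0.0485,0],"twist": -6.86,"jaw": 1},{"travel": [0.0141,-0.0485,0],"twist": -6.86,"jaw": 1},{"travel": [0.0141,-0.0485,0],"twist": -6.86,"jaw": 1},{"travel": [0.0141,-0.0485,0],"twist": -6.86,"jaw": 1},{"travel": [0,0,0],"twist": 0,"jaw": 1}]}}

```text
clock: 20.7
ee_pos: [0.5311, -0.3533, 0.0868]
eef_rot: [-2.342, -2.092, 0.001]
wrist_force: [0.0, 0.3, -3.8]
grip_width: 0.0583
grasp_force: 67.0
```

```bash
python3 st.py
```

```text
20.7 [ 0.5311 -0.3533  0.0868] [ 0.   0.3 -3.8] [ 0.01  0.01 -0.02] 0.0583 66.99017643928528 yyaw 173.53584962301238 -0.59
```

Call:
{"api": "apply_moves", "payload": {"steps": [{"travel": [0.001,0.0026,-0.02],"twist": 0,"jaw": 1},{"travel": [0,0,-0.02],"twist": 0,"jaw": 1},{"travel": [0,0,-0.015],"twist": 0,"jaw": 1},{"travel": [0,0,-0.006],"twist": 0,"jaw": 1},{"travel": [0,0,-0.004],"twist": 0,"jaw": 1},{"travel": [0,0,-0.003],"twist": 0,"jaw": 1},{"travel": [0,0,0],"twist": 0,"jaw": 1},{"travel": [0,0,0],"twist": 0,"jaw": 1},{"travel": [0,0,0],"twist": 0,"jaw": 1},{"travel": [0,0,0],"twist": 0,"jaw": 1}]}}

```text
clock: 21.95
ee_pos: [0.5324, -0.348, 0.021]
eef_rot: [2.339, 2.098, -0.0]
wrist_force: [0.2, -0.4, -3.3]
grip_width: 0.0585
grasp_force: 67.0
```

```bash
python3 st.py
```

```text
21.95 [ 0.5324 -0.348   0.021 ] [ 0.2 -0.4 -3.3] [-0.01 -0.07  0.01] 0.0585 66.9580078125 yyaw 173.78208432046824 -0.59
```

Call:
{"api": "apply_moves", "payload": {"steps": [{"travel": [0,-0.002,-0.001],"twist": 0,"jaw": 1},{"travel": [0,0,-0.001],"twist": 0,"jaw": 1},{"travel": [0,0,0],"twist": 0,"jaw": 0},{"travel": [0,0,0],"twist": 0,"jaw": -0.65},{"travel": [0,0,0],"twist": 0,"jaw": -0.65},{"travel": [0,0,0.01],"twist": 0,"jaw": -0.65},{"travel": [0,0,0.03],"twist": 0,"jaw": -0.65},{"travel": [0,0,0.04],"twist": 0,"jaw": -0.7},{"travel": [0,0.05,0.02],"twist": 4,"jaw": -0.8},{"travel": [0,0.06,0],"twist": 4,"jaw": -0.8}]}}

```text
clock: 23.2
ee_pos: [0.5329, -0.2398, 0.1215]
eef_rot: [2.183, 2.254, 0.001]
wrist_force: [0.7, 0.9, 0.0]
grip_width: 0.0771
grasp_force: 0.0
```

```bash
python3 st.py
python3 - <<'E'
from find import *
a=read_camera("top");b=read_camera("side"); np.savez("top3.npz",**a);np.savez("side3.npz",**b)
for k,n,r in((b,"side",(195,345,190,380)),(a,"top",(225,470,125,265))):
  q=[]
  for d in dots(k,r): print(n,d, "bed-z",cast(k,*d[0],.078).round(4))
E
```

```text
23.2 [ 0.5329 -0.2398  0.1215] [0.7 0.9 0. ] [ 0.07 -0.02  0.04] 0.0771 0.0 yyaw 1.8199032792750387 -0.59
side (array([341., 195.]), array([0.807 , 0.0576, 0.028 ]), np.float64(33.3), 368) bed-z [0.7842 0.0116 0.078 ]
side (array([243.5, 207.5]), array([0.5149, 0.0523, 0.028 ]), np.float64(29.8), 8813) bed-z [0.5082 0.0066 0.078 ]
side (array([325., 217.]), array([ 0.7357, -0.0189,  0.028 ]), np.float64(33.4), 2140) bed-z [ 0.7168 -0.0607  0.078 ]
side (array([327.2, 221.3]), array([ 0.7372, -0.0354,  0.028 ]), np.float64(-40.7), 2884) bed-z [ 0.7183 -0.0762  0.078 ]
side (array([279. , 327.3]), array([ 0.5393, -0.3241,  0.028 ]), np.float64(-4.9), 20295) bed-z [ 0.5313 -0.3491  0.078 ]
top (array([246.5, 141.5]), array([0.6729, 0.0523, 0.028 ]), np.float64(-5.0), 7358) bed-z [0.6603 0.0507 0.078 ]
top (array([326., 166.]), array([ 0.6101, -0.1349,  0.028 ]), np.float64(39.7), 12643) bed-z [ 0.6013 -0.1254  0.078 ]
top (array([268.4, 175.2]), array([0.5906, 0.0017, 0.028 ]), np.float64(6.3), 6472) bed-z [0.5829 0.0031 0.078 ]
top (array([325., 180.]), array([ 0.5768, -0.1312,  0.028 ]), np.float64(38.7), 11063) bed-z [ 0.5699 -0.1219  0.078 ]
top (array([325. , 182.5]), array([ 0.5708, -0.131 ,  0.028 ]), np.float64(38.1), 11912) bed-z [ 0.5644 -0.1217  0.078 ]
top (array([324. , 195.5]), array([ 0.5402, -0.1274,  0.028 ]), np.float64(38.6), 11418) bed-z [ 0.5355 -0.1183  0.078 ]
top (array([247.8, 207.2]), array([0.516 , 0.0513, 0.028 ]), np.float64(30.9), 5446) bed-z [0.5127 0.0498 0.078 ]
top (array([323. , 210.5]), array([ 0.5052, -0.1237,  0.028 ]), np.float64(42.4), 12711) bed-z [ 0.5026 -0.1149  0.078 ]
top (array([322., 225.]), array([ 0.4716, -0.1201,  0.028 ]), np.float64(39.5), 6255) bed-z [ 0.471  -0.1115  0.078 ]
top (array([321. , 238.5]), array([ 0.4407, -0.1166,  0.028 ]), np.float64(38.7), 5697) bed-z [ 0.442  -0.1082  0.078 ]
```

A is placed at (0.531,−0.349) and flat. Now B.

Call:
{"api": "apply_moves", "payload": {"steps": [{"travel": [-0.0035,0.0583,0],"twist": 5.84,"jaw": -0.8},{"travel": [-0.0035,0.0583,0],"twist": 5.84,"jaw": -0.8},{"travel": [-0.0035,0.0583,0],"twist": 5.84,"jaw": -0.8},{"travel": [-0.0035,0.0583,0],"twist": 5.84,"jaw": -0.8},{"travel": [-0.0034,0.0584,0],"twist": 5.84,"jaw": -0.8},{"travel": [0,0,0],"twist": 0,"jaw": -0.8},{"travel": [0,0,-0.035],"twist": 0,"jaw": -0.8},{"travel": [0,0,-0.035],"twist": 0,"jaw": -0.8},{"travel": [0,0,-0.03],"twist": 0,"jaw": -0.8},{"travel": [0,0,0],"twist": 0,"jaw": -0.8}]}}

```text
clock: 24.55
ee_pos: [0.514, 0.0509, 0.0177]
eef_rot: [-1.548, -2.731, 0.003]
wrist_force: [0.4, -0.7, 0.6]
grip_width: 0.0768
grasp_force: 0.0
```

```bash
python3 st.py
```

```text
24.55 [0.514  0.0509 0.0177] [ 0.4 -0.7  0.6] [ 0. -0.  0.] 0.0768 0.0 yyaw 30.908403766865376 -0.59
```

Call:
{"api": "apply_moves", "payload": {"steps": [{"travel": [0.0013,0.0009,-0.015],"twist": 0,"jaw": -0.8},{"travel": [0,0,-0.015],"twist": 0,"jaw": -0.8},{"travel": [0,0,-0.011],"twist": 0,"jaw": -0.8},{"travel": [0,0,-0.0085],"twist": 0,"jaw": -0.8},{"travel": [0,0,0],"twist": 0,"jaw": -0.8},{"travel": [0,0,0],"twist": 0,"jaw": 0},{"travel": [0,0,0],"twist": 0,"jaw": 1},{"travel": [0,0,0],"twist": 0,"jaw": 1},{"travel": [0,0,0],"twist": 0,"jaw": 1},{"travel": [0,0,0],"twist": 0,"jaw": 1}]}}

```text
clock: 25.8
ee_pos: [0.5164, 0.0526, -0.0299]
eef_rot: [1.547, 2.734, 0.0]
wrist_force: [-2.4, -0.1, 5.6]
grip_width: 0.0584
grasp_force: 63.4
```

```bash
python3 st.py
```

```text
25.8 [ 0.5164  0.0526 -0.0299] [-2.4 -0.1  5.6] [-0.07  0.46  0.02] 0.0584 63.403944969177246 yyaw 30.98961572651811 -0.59
```

Call:
{"api": "apply_moves", "payload": {"steps": [{"travel": [0,0,0.01],"twist": 0,"jaw": 1},{"travel": [0,0,0.045],"twist": 0,"jaw": 1},{"travel": [0,0,0.055],"twist": 0,"jaw": 1},{"travel": [0.0096,-0.0582,0],"twist": -6.2,"jaw": 1},{"travel": [0.0096,-0.0582,0],"twist": -6.2,"jaw": 1},{"travel": [0.0096,-0.0582,0],"twist": -6.2,"jaw": 1},{"travel": [0.0096,-0.0582,0],"twist": -6.2,"jaw": 1},{"travel": [0.0097,-0.0583,0],"twist": -6.2,"jaw": 1},{"travel": [0.0097,-0.0583,0],"twist": -6.2,"jaw": 1},{"travel": [0,0,0],"twist": 0,"jaw": 1}]}}

```text
clock: 27.05
ee_pos: [0.5737, -0.3006, 0.0794]
eef_rot: [2.344, 2.091, -0.001]
wrist_force: [0.2, 1.3, -2.4]
grip_width: 0.0581
grasp_force: 66.6
```

```bash
python3 st.py
```

```text
27.05 [ 0.5737 -0.3006  0.0794] [ 0.2  1.3 -2.4] [ 0.02 -0.02 -0.03] 0.0581 66.6265618801117 yyaw 173.4822284578579 -0.49
```

Call:
{"api": "apply_moves", "payload": {"steps": [{"travel": [0,0,-0.02],"twist": 0,"jaw": 1},{"travel": [0,0,-0.02],"twist": 0,"jaw": 1},{"travel": [0,0,-0.01],"twist": 0,"jaw": 1},{"travel": [0,0,-0.005],"twist": 0,"jaw": 1},{"travel": [0,0,-0.003],"twist": 0,"jaw": 1},{"travel": [0,0,-0.001],"twist": 0,"jaw": 1},{"travel": [0,0,0],"twist": 0,"jaw": 1},{"travel": [0,0,0],"twist": 0,"jaw": 1},{"travel": [0,0,0],"twist": 0,"jaw": 1},{"travel": [0,0,0],"twist": 0,"jaw": 1}]}}

```text
clock: 28.3
ee_pos: [0.574, -0.2968, 0.0205]
eef_rot: [2.339, 2.098, -0.0]
wrist_force: [1.0, 0.0, -3.2]
grip_width: 0.0583
grasp_force: 66.6
```

```bash
python3 st.py
```

```text
28.3 [ 0.574  -0.2968  0.0205] [ 1.   0.  -3.2] [-0.   -0.01  0.02] 0.0583 66.59436821937561 yyaw 173.7847677811541 -0.49
```

Right on target and just above the bed. I lower 1.5 mm, release, then go toward D.

Call:
{"api": "apply_moves", "payload": {"steps": [{"travel": [0,0,-0.001],"twist": 0,"jaw": 1},{"travel": [0,0,-0.0005],"twist": 0,"jaw": 1},{"travel": [0,0,0],"twist": 0,"jaw": 0},{"travel": [0,0,0],"twist": 0,"jaw": -0.65},{"travel": [0,0,0],"twist": 0,"jaw": -0.65},{"travel": [0,0,0.01],"twist": 0,"jaw": -0.65},{"travel": [0,0,0.03],"twist": 0,"jaw": -0.65},{"travel": [0,0,0.04],"twist": 0,"jaw": -0.7},{"travel": [0.01,0.05,0.02],"twist": 0,"jaw": -0.8},{"travel": [0.01,0.06,0],"twist": 0,"jaw": -0.8}]}}

```text
clock: 29.55
ee_pos: [0.5949, -0.1867, 0.1215]
eef_rot: [2.338, 2.093, 0.002]
wrist_force: [0.7, 0.5, -0.8]
grip_width: 0.0771
grasp_force: 0.0
```

```bash
python3 st.py
cat > look.py <<'E'
from find import *
a=read_camera("top");b=read_camera("side"); np.savez("topL.npz",**a);np.savez("sideL.npz",**b)
for k,n,r in((b,"side",(195,345,190,380)),(a,"top",(225,315,125,265)),(a,"top",(333,465,150,220))):
  for d in dots(k,r):
    if d[3]>3000: print(n,d, "bed-z",cast(k,*d[0],.078).round(4))
E
python3 look.py
```

```text
29.55 [ 0.5949 -0.1867  0.1215] [ 0.7  0.5 -0.8] [ 0.03  0.01 -0.04] 0.0771 0.0 yyaw 173.67622925864725 -0.32
side (array([328., 220.]), array([ 0.7409, -0.031 ,  0.028 ]), np.float64(-31.7), 3324) bed-z [ 0.7217 -0.0722  0.078 ]
side (array([329. , 223.2]), array([ 0.7403, -0.0427,  0.028 ]), np.float64(-40.4), 3953) bed-z [ 0.7211 -0.0833  0.078 ]
side (array([292.6, 303.2]), array([ 0.5836, -0.2695,  0.028 ]), np.float64(-6.2), 20026) bed-z [ 0.5732 -0.2975  0.078 ]
side (array([279. , 327.3]), array([ 0.5393, -0.3241,  0.028 ]), np.float64(-4.9), 20360) bed-z [ 0.5313 -0.3491  0.078 ]
top (array([246.5, 141.5]), array([0.6729, 0.0523, 0.028 ]), np.float64(-5.1), 6974) bed-z [0.6603 0.0507 0.078 ]
top (array([268.4, 175.2]), array([0.5906, 0.0017, 0.028 ]), np.float64(6.3), 6199) bed-z [0.5829 0.0031 0.078 ]
top (array([405. , 176.3]), array([ 0.5822, -0.3196,  0.028 ]), np.float64(-6.7), 22689) bed-z [ 0.575  -0.2991  0.078 ]
top (array([429.9, 194.9]), array([ 0.5373, -0.3746,  0.028 ]), np.float64(-5.1), 26122) bed-z [ 0.5328 -0.3509  0.078 ]
```

B is at its slot. Now D.

Call:
{"api": "apply_moves", "payload": {"steps": [{"travel": [0.0155,0.0478,0],"twist": 1.9,"jaw": -0.8},{"travel": [0.0155,0.0478,0],"twist": 0,"jaw": -0.8},{"travel": [0.0155,0.0478,0],"twist": 0,"jaw": -0.8},{"travel": [0.0155,0.0478,0],"twist": 0,"jaw": -0.8},{"travel": [0.0155,0.0478,0],"twist": 0,"jaw": -0.8},{"travel": [0,0,0],"twist": 0,"jaw": -0.8},{"travel": [0,0,-0.04],"twist": 0,"jaw": -0.8},{"travel": [0,0,-0.04],"twist": 0,"jaw": -0.8},{"travel": [0,0,-0.02],"twist": 0,"jaw": -0.8},{"travel": [0,0,0],"twist": 0,"jaw": -0.8}]}}

```text
clock: 30.9
ee_pos: [0.6711, 0.0517, 0.0183]
eef_rot: [-2.303, -2.135, 0.002]
wrist_force: [-0.2, 0.2, 0.1]
grip_width: 0.0775
grasp_force: 0.0
```

```bash
python3 st.py
```

```text
30.9 [0.6711 0.0517 0.0183] [-0.2  0.2  0.1] [-0.03 -0.02  0.04] 0.0775 0.0 yyaw 175.65872069036845 0.04
```

Call:
{"api": "apply_moves", "payload": {"steps": [{"travel": [0,0,-0.015],"twist": 0,"jaw": -0.8},{"travel": [0,0,-0.015],"twist": 0,"jaw": -0.8},{"travel": [0,0,-0.011],"twist": 0,"jaw": -0.8},{"travel": [0,0,-0.008],"twist": 0,"jaw": -0.8},{"travel": [0,0,0],"twist": 0,"jaw": -0.8},{"travel": [0,0,0],"twist": 0,"jaw": 0},{"travel": [0,0,0],"twist": 0,"jaw": 1},{"travel": [0,0,0],"twist": 0,"jaw": 1},{"travel": [0,0,0],"twist": 0,"jaw": 1},{"travel": [0,0,0],"twist": 0,"jaw": 1}]}}

```text
clock: 32.15
ee_pos: [0.672, 0.0522, -0.0292]
eef_rot: [2.303, 2.136, 0.001]
wrist_force: [-0.6, -0.4, 6.0]
grip_width: 0.0586
grasp_force: 65.4
```

```bash
python3 st.py
```

```text
32.15 [ 0.672   0.0522 -0.0292] [-0.6 -0.4  6. ] [ 0.    0.14 -0.02] 0.0586 65.44930100440979 yyaw 175.68584595014056 0.04
```

Call:
{"api": "apply_moves", "payload": {"steps": [{"travel": [0,0,0.01],"twist": 0,"jaw": 1},{"travel": [0,0,0.045],"twist": 0,"jaw": 1},{"travel": [0,0,0.055],"twist": 0,"jaw": 1},{"travel": [-0.0212,-0.0479,0],"twist": -1.9,"jaw": 1},{"travel": [-0.0212,-0.0479,0],"twist": 0,"jaw": 1},{"travel": [-0.0212,-0.0479,0],"twist": 0,"jaw": 1},{"travel": [-0.0212,-0.0479,0],"twist": 0,"jaw": 1},{"travel": [-0.0212,-0.0479,0],"twist": 0,"jaw": 1},{"travel": [-0.0212,-0.0479,0],"twist": 0,"jaw": 1},{"travel": [0,0,0],"twist": 0,"jaw": 1}]}}

```text
clock: 33.4
ee_pos: [0.5429, -0.2381, 0.0804]
eef_rot: [2.342, 2.093, -0.001]
wrist_force: [0.2, 1.2, -3.8]
grip_width: 0.0585
grasp_force: 66.3
```

Call:
{"api": "apply_moves", "payload": {"steps": [{"travel": [0,0,-0.02],"twist": 0,"jaw": 1},{"travel": [0,0,-0.02],"twist": 0,"jaw": 1},{"travel": [0,0,-0.01],"twist": 0,"jaw": 1},{"travel": [0,0,-0.005],"twist": 0,"jaw": 1},{"travel": [0,0,-0.003],"twist": 0,"jaw": 1},{"travel": [0,0,0],"twist": 0,"jaw": 1},{"travel": [0,0,0],"twist": 0,"jaw": 1},{"travel": [0,0,0],"twist": 0,"jaw": 1},{"travel": [0,0,0],"twist": 0,"jaw": 1},{"travel": [0,0,0],"twist": 0,"jaw": 1}]}}

```text
clock: 34.65
ee_pos: [0.5443, -0.2352, 0.0219]
eef_rot: [-2.339, -2.098, 0.0]
wrist_force: [-0.3, 0.0, -3.5]
grip_width: 0.0583
grasp_force: 66.2
```

```bash
python3 st.py
```

```text
34.65 [ 0.5443 -0.2352  0.0219] [-0.3  0.  -3.5] [-0.07 -0.01  0.  ] 0.0583 66.21983528137207 yyaw 173.7831056489286 -0.43
```

Call:
{"api": "apply_moves", "payload": {"steps": [{"travel": [0,0,-0.0015],"twist": 0,"jaw": 1},{"travel": [0,0,-0.001],"twist": 0,"jaw": 1},{"travel": [0,0,0],"twist": 0,"jaw": 0},{"travel": [0,0,0],"twist": 0,"jaw": -0.65},{"travel": [0,0,0],"twist": 0,"jaw": -0.65},{"travel": [0,0,0.01],"twist": 0,"jaw": -0.65},{"travel": [0,0,0.03],"twist": 0,"jaw": -0.65},{"travel": [0,0,0.04],"twist": 0,"jaw": -0.7},{"travel": [0.01,0.05,0.02],"twist": 0,"jaw": -0.8},{"travel": [0.01,0.06,0],"twist": 0,"jaw": -0.8}]}}

```text
clock: 35.9
ee_pos: [0.5653, -0.125, 0.122]
eef_rot: [2.338, 2.093, 0.003]
wrist_force: [1.0, 0.2, -0.6]
grip_width: 0.0769
grasp_force: 0.0
```

```bash
python3 st.py;python3 look.py
```

```text
35.9 [ 0.5653 -0.125   0.122 ] [ 1.   0.2 -0.6] [ 0.03 -0.03 -0.01] 0.0769 0.0 yyaw 173.66730595024393 -0.24
side (array([272.5, 217.5]), array([0.5894, 0.0021, 0.028 ]), np.float64(6.9), 8053) bed-z [ 0.5786 -0.0408  0.078 ]
side (array([274. , 281.5]), array([ 0.5521, -0.2038,  0.028 ]), np.float64(-4.9), 19645) bed-z [ 0.5434 -0.2354  0.078 ]
side (array([292.6, 303.2]), array([ 0.5836, -0.2695,  0.028 ]), np.float64(-6.2), 20078) bed-z [ 0.5732 -0.2975  0.078 ]
side (array([279. , 327.3]), array([ 0.5393, -0.3241,  0.028 ]), np.float64(-4.9), 20488) bed-z [ 0.5313 -0.3491  0.078 ]
top (array([268.4, 175.2]), array([0.5906, 0.0017, 0.028 ]), np.float64(6.2), 5972) bed-z [0.5829 0.0031 0.078 ]
top (array([377.3, 190. ]), array([ 0.5509, -0.2526,  0.028 ]), np.float64(-5.4), 15542) bed-z [ 0.5456 -0.2362  0.078 ]
```

Call:
{"api": "apply_moves", "payload": {"steps": [{"travel": [0.0086,0.0424,0],"twist": 4.2,"jaw": -0.8},{"travel": [0.0086,0.0424,0],"twist": 4.2,"jaw": -0.8},{"travel": [0.0085,0.0423,0],"twist": 4.3,"jaw": -0.8},{"travel": [0,0,0],"twist": 0,"jaw": -0.8},{"travel": [0,0,-0.04],"twist": 0,"jaw": -0.8},{"travel": [0,0,-0.04],"twist": 0,"jaw": -0.8},{"travel": [0,0,-0.02],"twist": 0,"jaw": -0.8},{"travel": [0,0,0],"twist": 0,"jaw": -0.8},{"travel": [0,0,0],"twist": 0,"jaw": -0.8},{"travel": [0,0,0],"twist": 0,"jaw": -0.8}]}}

```text
clock: 37.25
ee_pos: [0.5907, 0.0016, 0.0207]
eef_rot: [2.092, 2.342, 0.001]
wrist_force: [-0.6, -0.9, -0.3]
grip_width: 0.0773
grasp_force: 0.0
```

```bash
python3 st.py
```

```text
37.25 [0.5907 0.0016 0.0207] [-0.6 -0.9 -0.3] [0.04 0.   0.04] 0.0773 0.0 yyaw 6.46645051555511 -0.24
```

Call:
{"api": "apply_moves", "payload": {"steps": [{"travel": [-0.0006,0,-0.015],"twist": 0,"jaw": -0.8},{"travel": [0,0,-0.015],"twist": 0,"jaw": -0.8},{"travel": [0,0,-0.012],"twist": 0,"jaw": -0.8},{"travel": [0,0,-0.009],"twist": 0,"jaw": -0.8},{"travel": [0,0,0],"twist": 0,"jaw": -0.8},{"travel": [0,0,0],"twist": 0,"jaw": 0},{"travel": [0,0,0],"twist": 0,"jaw": 1},{"travel": [0,0,0],"twist": 0,"jaw": 1},{"travel": [0,0,0],"twist": 0,"jaw": 1},{"travel": [0,0,0],"twist": 0,"jaw": 1}]}}

```text
clock: 38.5
ee_pos: [0.5898, 0.0018, -0.0307]
eef_rot: [2.092, 2.343, 0.001]
wrist_force: [-2.5, 0.1, 5.7]
grip_width: 0.0584
grasp_force: 65.4
```

```bash
python3 st.py
```

```text
38.5 [ 0.5898  0.0018 -0.0307] [-2.5  0.1  5.7] [-0.    0.43 -0.04] 0.0584 65.40489077568054 yyaw 6.486110520015018 -0.24
```

Call:
{"api": "apply_moves", "payload": {"steps": [{"travel": [0,0,0.01],"twist": 0,"jaw": 1},{"travel": [0,0,0.045],"twist": 0,"jaw": 1},{"travel": [0,0,0.055],"twist": 0,"jaw": 1},{"travel": [-0.0008,-0.0463,0],"twist": -3.2,"jaw": 1},{"travel": [-0.0008,-0.0463,0],"twist": -3.2,"jaw": 1},{"travel": [-0.0008,-0.0463,0],"twist": -3.2,"jaw": 1},{"travel": [-0.0009,-0.0464,0],"twist": -3.1,"jaw": 1},{"travel": [0,0,0],"twist": 0,"jaw": 1},{"travel": [0,0,-0.02],"twist": 0,"jaw": 1},{"travel": [0,0,0],"twist": 0,"jaw": 1}]}}

```text
clock: 39.75
ee_pos: [0.5854, -0.1826, 0.0576]
eef_rot: [-2.336, -2.097, 0.001]
wrist_force: [0.1, -0.2, -3.7]
grip_width: 0.0583
grasp_force: 66.3
```

Call:
{"api": "apply_moves", "payload": {"steps": [{"travel": [0,0,-0.02],"twist": 0,"jaw": 1},{"travel": [0,0,-0.01],"twist": 0,"jaw": 1},{"travel": [0,0,-0.005],"twist": 0,"jaw": 1},{"travel": [0,0,-0.002],"twist": 0,"jaw": 1},{"travel": [0,0,0],"twist": 0,"jaw": 1},{"travel": [0,0,0],"twist": 0,"jaw": 1},{"travel": [0,0,0],"twist": 0,"jaw": 1},{"travel": [0,0,0],"twist": 0,"jaw": 1},{"travel": [0,0,0],"twist": 0,"jaw": 1},{"travel": [0,0,0],"twist": 0,"jaw": 1}]}}

```text
clock: 41.0
ee_pos: [0.5861, -0.1834, 0.0214]
eef_rot: [-2.339, -2.098, 0.0]
wrist_force: [-0.5, -0.0, -2.9]
grip_width: 0.0584
grasp_force: 66.4
```

```bash
python3 st.py
```

```text
41.0 [ 0.5861 -0.1834  0.0214] [-0.5 -0.  -2.9] [0.   0.04 0.04] 0.0584 66.35491132736206 yyaw 173.78445416373052 -0.32
```

Call:
{"api": "apply_moves", "payload": {"steps": [{"travel": [0,0,-0.001],"twist": 0,"jaw": 1},{"travel": [0,0,-0.001],"twist": 0,"jaw": 1},{"travel": [0,0,0],"twist": 0,"jaw": 0},{"travel": [0,0,0],"twist": 0,"jaw": -0.65},{"travel": [0,0,0],"twist": 0,"jaw": -0.65},{"travel": [0,0,0.01],"twist": 0,"jaw": -0.65},{"travel": [0,0,0.03],"twist": 0,"jaw": -0.65},{"travel": [0,0,0.04],"twist": 0,"jaw": -0.65},{"travel": [-0.02,0.06,0.02],"twist": 0,"jaw": -0.4},{"travel": [-0.02,0.06,0],"twist": 0,"jaw": -0.4}]}}

```text
clock: 42.25
ee_pos: [0.5478, -0.0669, 0.1206]
eef_rot: [2.338, 2.094, 0.003]
wrist_force: [1.3, 0.9, 0.3]
grip_width: 0.0601
grasp_force: 0.0
```

```bash
python3 st.py;python3 look.py
python3 - <<'E'
from find import *
a=dict(np.load("topL.npz"));b=dict(np.load("sideL.npz"))
for d in circ(a,(112,190,180,262),165,.038):print(d)
g=cv2.cvtColor(b["image"],cv2.COLOR_RGB2GRAY); print(g[146:152,206:216])
for lo in(150,165):
  for d in circ(b,(195,255,138,178),lo,.038):print(lo,d)
E
```

```text
42.25 [ 0.5478 -0.0669  0.1206] [1.3 0.9 0.3] [ 0.02 -0.02  0.  ] 0.0601 0.0 yyaw 173.69891824752466 -0.15
side (array([286.5, 260.5]), array([ 0.5962, -0.1473,  0.028 ]), np.float64(-5.4), 18170) bed-z [ 0.585 -0.182  0.078]
side (array([274. , 281.5]), array([ 0.5521, -0.2038,  0.028 ]), np.float64(-4.9), 19556) bed-z [ 0.5434 -0.2354  0.078 ]
side (array([292.6, 303.2]), array([ 0.5836, -0.2695,  0.028 ]), np.float64(-6.2), 19988) bed-z [ 0.5732 -0.2975  0.078 ]
side (array([279. , 327.3]), array([ 0.5393, -0.3241,  0.028 ]), np.float64(-4.9), 20398) bed-z [ 0.5313 -0.3491  0.078 ]
top (array([429.9, 194.9]), array([ 0.5373, -0.3746,  0.028 ]), np.float64(-4.6), 15917) bed-z [ 0.5328 -0.3509  0.078 ]
top (array([336., 219.]), array([ 0.4849, -0.1531,  0.028 ]), np.float64(33.1), 3479) bed-z [ 0.4836 -0.1425  0.078 ]
(164.7, 244.8, 8.2, 189.0, array([0.4328, 0.2419, 0.038 ]))
(125.0, 238.7, 8.3, 189.0, array([0.448 , 0.3331, 0.038 ]))
(167.8, 204.2, 8.0, 181.0, array([0.5255, 0.2359, 0.038 ]))
(131.8, 198.9, 8.1, 180.5, array([0.5393, 0.3198, 0.038 ]))
[[155 155 157 157 158 158 158 157 154 155]
 [156 156 157 157 158 158 158 157 156 156]
 [157 159 158 158 159 159 159 159 155 123]
 [122 133 150 152 159 151 143 138 117  96]
 [109 108 119 119 125 119 115 110  99 115]
 [124 123 114 106 105 106 118 125 121 102]]
```

All four crosses are on the bed. Next I feel the caps, starting with the one at (0.5256,0.2357).

Call:
{"api": "apply_moves", "payload": {"steps": [{"travel": [-0.0042,0.0598,0],"twist": -1.4,"jaw": -0.4},{"travel": [-0.0042,0.0598,0],"twist": 0,"jaw": -0.4},{"travel": [-0.0042,0.0598,0],"twist": 0,"jaw": -0.4},{"travel": [-0.0042,0.0598,0],"twist": 0,"jaw": -0.4},{"travel": [-0.0042,0.0598,0],"twist": 0,"jaw": -0.4},{"travel": [0,0,0],"twist": 0,"jaw": -0.4},{"travel": [0,0,0],"twist": 0,"jaw": -0.4},{"travel": [0,0,-0.04],"twist": 0,"jaw": -0.4},{"travel": [0,0,0],"twist": 0,"jaw": -0.4},{"travel": [0,0,0],"twist": 0,"jaw": -0.4}]}}

```text
clock: 43.6
ee_pos: [0.5272, 0.2307, 0.0796]
eef_rot: [2.365, 2.067, 0.001]
wrist_force: [0.8, -0.4, 0.5]
grip_width: 0.0603
grasp_force: 0.0
```

```bash
python3 st.py
```

```text
43.6 [0.5272 0.2307 0.0796] [ 0.8 -0.4  0.5] [ 0.01  0.01 -0.03] 0.0603 0.0 yyaw 172.31564441532254 0.41
```

Call:
{"api": "apply_moves", "payload": {"steps": [{"travel": [-0.0016,0.005,0],"twist": 0,"jaw": -0.4},{"travel": [0,0,-0.03],"twist": 0,"jaw": -0.4},{"travel": [0,0,-0.03],"twist": 0,"jaw": -0.4},{"travel": [0,0,-0.018],"twist": 0,"jaw": -0.4},{"travel": [0,0,-0.0136],"twist": 0,"jaw": -0.4},{"travel": [0,0,0],"twist": 0,"jaw": -0.4},{"travel": [0,0,0],"twist": 0,"jaw": -0.4},{"travel": [0,0,0],"twist": 0,"jaw": -0.4},{"travel": [0,0,0],"twist": 0,"jaw": -0.4},{"travel": [0,0,0],"twist": 0,"jaw": -0.4}]}}

```text
clock: 44.85
ee_pos: [0.525, 0.2364, -0.0132]
eef_rot: [2.364, 2.069, 0.0]
wrist_force: [-0.1, -1.2, -1.0]
grip_width: 0.0597
grasp_force: 0.0
```

Call:
{"api": "apply_moves", "payload": {"steps": [{"travel": [0,0,0],"twist": 0,"jaw": -0.2},{"travel": [0,0,0],"twist": 0,"jaw": 0},{"travel": [0,0,0],"twist": 0,"jaw": 0.2},{"travel": [0,0,0],"twist": 0,"jaw": 0.4},{"travel": [0,0,0],"twist": 0,"jaw": 0.6},{"travel": [0,0,0],"twist": 0,"jaw": 1},{"travel": [0,0,0],"twist": 0,"jaw": 1},{"travel": [0,0,0],"twist": 0,"jaw": 1},{"travel": [0,0,0],"twist": 0,"jaw": 1},{"travel": [0,0,0],"twist": 0,"jaw": 1}], "grip_force": 25}}

```text
clock: 46.1
ee_pos: [0.525, 0.2364, -0.0132]
eef_rot: [-2.364, -2.069, -0.0]
wrist_force: [-0.7, -1.3, 5.3]
grip_width: 0.039
grasp_force: 25.1
```

```bash
python3 st.py
```

```text
46.1 [ 0.525   0.2364 -0.0132] [-0.7 -1.3  5.3] [-0.09  0.29 -0.03] 0.039 25.144286155700684 yyaw 172.38359216691117 0.42
```

Call:
{"api": "apply_moves", "payload": {"steps": [{"travel": [0,0,0.001],"twist": 0,"jaw": 1},{"travel": [0,0,0.001],"twist": 0,"jaw": 1},{"travel": [0,0,0.001],"twist": 0,"jaw": 1},{"travel": [0,0,0],"twist": 0,"jaw": 1},{"travel": [0,0,0],"twist": 0,"jaw": 1},{"travel": [0,0,0],"twist": 0,"jaw": 1},{"travel": [0,0,0],"twist": 0,"jaw": 1},{"travel": [0,0,0],"twist": 0,"jaw": 1},{"travel": [0,0,0],"twist": 0,"jaw": 1},{"travel": [0,0,0],"twist": 0,"jaw": 1}]}}

```text
clock: 47.35
ee_pos: [0.5249, 0.2364, -0.0103]
eef_rot: [-2.364, -2.069, 0.0]
wrist_force: [-0.1, -0.1, -1.4]
grip_width: 0.0392
grasp_force: 25.4
```

```bash
python3 st.py
```

```text
47.35 [ 0.5249  0.2364 -0.0103] [-0.1 -0.1 -1.4] [-0.04 -0.03 -0.04] 0.0392 25.37885069847107 yyaw 172.38535175380525 0.42
```

Call:
{"api": "apply_moves", "payload": {"steps": [{"travel": [0,0,0.001],"twist": 0,"jaw": 1},{"travel": [0,0,0.001],"twist": 0,"jaw": 1},{"travel": [0,0,0.001],"twist": 0,"jaw": 1},{"travel": [0,0,0],"twist": 0,"jaw": 1},{"travel": [0,0,0],"twist": 0,"jaw": 1},{"travel": [0,0,0],"twist": 0,"jaw": 1},{"travel": [0,0,0],"twist": 0,"jaw": 1},{"travel": [0,0,0],"twist": 0,"jaw": 1},{"travel": [0,0,0],"twist": 0,"jaw": 1},{"travel": [0,0,0],"twist": 0,"jaw": 1}]}}

```text
clock: 48.6
ee_pos: [0.5249, 0.2364, -0.0074]
eef_rot: [-2.364, -2.069, 0.0]
wrist_force: [1.1, -0.2, -2.3]
grip_width: 0.0391
grasp_force: 25.4
```

```bash
python3 st.py
```

```text
48.6 [ 0.5249  0.2364 -0.0074] [ 1.1 -0.2 -2.3] [-0.   -0.01  0.02] 0.0391 25.38387894630432 yyaw 172.38323041701972 0.42
```

It lifts freely at −2.3 N, so this is the loose cap. I raise it and carry it to the bed.

Call:
{"api": "apply_moves", "payload": {"steps": [{"travel": [0,0,0.02],"twist": 0,"jaw": 1},{"travel": [0,0,0.04],"twist": 0,"jaw": 1},{"travel": [0,0,0.05],"twist": 0,"jaw": 1},{"travel": [0.0047,-0.058,0],"twist": 1.4,"jaw": 1},{"travel": [0.0047,-0.058,0],"twist": 0,"jaw": 1},{"travel": [0.0047,-0.058,0],"twist": 0,"jaw": 1},{"travel": [0.0047,-0.058,0],"twist": 0,"jaw": 1},{"travel": [0.0047,-0.058,0],"twist": 0,"jaw": 1},{"travel": [0.0047,-0.058,0],"twist": 0,"jaw": 1},{"travel": [0.0047,-0.058,0],"twist": 0,"jaw": 1}], "grip_force": 40}}

```text
clock: 49.85
ee_pos: [0.5577, -0.1715, 0.1028]
eef_rot: [2.339, 2.098, 0.0]
wrist_force: [1.0, 0.8, -2.2]
grip_width: 0.0383
grasp_force: 43.9
```

Call:
{"api": "apply_moves", "payload": {"steps": [{"travel": [0.0047,-0.058,0],"twist": 0,"jaw": 1},{"travel": [0.0047,-0.058,0],"twist": 0,"jaw": 1},{"travel": [0.0047,-0.058,0],"twist": 0,"jaw": 1},{"travel": [0.005,-0.058,0],"twist": 0,"jaw": 1},{"travel": [0,0,0],"twist": 0,"jaw": 1},{"travel": [0,0,0],"twist": 0,"jaw": 1},{"travel": [0,0,0],"twist": 0,"jaw": 1},{"travel": [0,0,0],"twist": 0,"jaw": 1},{"travel": [0,0,0],"twist": 0,"jaw": 1},{"travel": [0,0,0],"twist": 0,"jaw": 1}]}}

```text
clock: 51.1
ee_pos: [0.577, -0.4013, 0.1028]
eef_rot: [2.338, 2.098, -0.0]
wrist_force: [-0.7, 1.1, -1.1]
grip_width: 0.0387
grasp_force: 43.6
```

```bash
python3 st.py; python3 look.py
```

```text
51.1 [ 0.577  -0.4013  0.1028] [-0.7  1.1 -1.1] [ 0.01 -0.04 -0.01] 0.0387 43.62309694290161 yyaw 173.80481472670283 -0.61
side (array([274.2, 281.4]), array([ 0.5526, -0.2036,  0.028 ]), np.float64(-5.2), 18226) bed-z [ 0.5439 -0.2352  0.078 ]
side (array([279. , 327.3]), array([ 0.5393, -0.3241,  0.028 ]), np.float64(-3.8), 14031) bed-z [ 0.5313 -0.3491  0.078 ]
top (array([352.9, 171.9]), array([ 0.5949, -0.1976,  0.028 ]), np.float64(-5.3), 27950) bed-z [ 0.587  -0.1845  0.078 ]
top (array([405. , 176.3]), array([ 0.5822, -0.3196,  0.028 ]), np.float64(-6.3), 26939) bed-z [ 0.575  -0.2991  0.078 ]
top (array([377.1, 190.1]), array([ 0.5506, -0.2522,  0.028 ]), np.float64(-4.9), 27415) bed-z [ 0.5454 -0.2357  0.078 ]
top (array([429.9, 194.9]), array([ 0.5373, -0.3746,  0.028 ]), np.float64(-5.1), 27063) bed-z [ 0.5328 -0.3509  0.078 ]
top (array([336., 219.]), array([ 0.4849, -0.1531,  0.028 ]), np.float64(34.0), 3675) bed-z [ 0.4836 -0.1425  0.078 ]
```

Call:
{"api": "apply_moves", "payload": {"steps": [{"travel": [0,0,-0.025],"twist": 0,"jaw": 1},{"travel": [0,0,-0.02],"twist": 0,"jaw": 1},{"travel": [0,0,-0.012],"twist": 0,"jaw": 1},{"travel": [0,0,-0.006],"twist": 0,"jaw": 1},{"travel": [0,0,-0.004],"twist": 0,"jaw": 1},{"travel": [0,0,-0.001],"twist": 0,"jaw": 1},{"travel": [0,0,-0.001],"twist": 0,"jaw": 1},{"travel": [0,0,0],"twist": 0,"jaw": 1},{"travel": [0,0,0],"twist": 0,"jaw": 1},{"travel": [0,0,0],"twist": 0,"jaw": 1}]}}

```text
clock: 52.45
ee_pos: [0.5769, -0.4016, 0.0337]
eef_rot: [-2.339, -2.098, 0.0]
wrist_force: [0.7, 0.3, -1.2]
grip_width: 0.0385
grasp_force: 43.6
```

```bash
python3 st.py
```

```text
52.45 [ 0.5769 -0.4016  0.0337] [ 0.7  0.3 -1.2] [-0.01  0.02 -0.02] 0.0385 43.62521767616272 yyaw 173.78650624696098 -0.61
```

Call:
{"api": "apply_moves", "payload": {"steps": [{"travel": [0,0,-0.0007],"twist": 0,"jaw": 1},{"travel": [0,0,-0.0007],"twist": 0,"jaw": 1},{"travel": [0,0,0],"twist": 0,"jaw": 1},{"travel": [0,0,0],"twist": 0,"jaw": 0},{"travel": [0,0,0],"twist": 0,"jaw": -0.2},{"travel": [0,0,0],"twist": 0,"jaw": -0.2},{"travel": [0,0,0.005],"twist": 0,"jaw": -0.2},{"travel": [0,0,0.03],"twist": 0,"jaw": -0.2},{"travel": [0,0,0.04],"twist": 0,"jaw": -0.2},{"travel": [0,0,0.06],"twist": 0,"jaw": -0.2}]}}

```text
clock: 53.7
ee_pos: [0.5763, -0.4011, 0.1675]
eef_rot: [-2.337, -2.096, 0.001]
wrist_force: [1.2, -0.4, 0.5]
grip_width: 0.0514
grasp_force: 0.0
```

Call:
{"api": "apply_moves", "payload": {"steps": [{"travel": [-0.02,0.04,0],"twist": 10,"jaw": 0},{"travel": [-0.03,0.05,0],"twist": 10,"jaw": 0},{"travel": [-0.03,0.05,0],"twist": 10,"jaw": 0},{"travel": [-0.03,0.05,0],"twist": 10,"jaw": 0},{"travel": [-0.03,0.05,0],"twist": 10,"jaw": 0},{"travel": [0,0.05,0],"twist": 10,"jaw": 0},{"travel": [0,0,0],"twist": 10,"jaw": 0},{"travel": [0,0,0],"twist": 10,"jaw": 0},{"travel": [0,0,0],"twist": 10,"jaw": 0},{"travel": [0,0,0],"twist": 0,"jaw": 0}]}}

```text
clock: 54.95
ee_pos: [0.4369, -0.1116, 0.1676]
eef_rot: [0.171, 3.136, -0.0]
wrist_force: [0.9, -0.4, 0.3]
grip_width: 0.043
grasp_force: 0.0
```

```bash
python3 st.py; python3 look.py
python3 - <<'E'
from h import *
a=dict(np.load("topL.npz"));b=dict(np.load("sideL.npz"))
A=cv2.resize(a["image"][130:270,318:468],(400,373),interpolation=2);B=cv2.resize(b["image"][235:384,195:345],(400,373),interpolation=2)
cv2.imwrite("pics/z10.png",np.hstack([A,B])[:,:,::-1])
E
```

```text
54.95 [ 0.4369 -0.1116  0.1676] [ 0.9 -0.4  0.3] [ 0.01 -0.02 -0.03] 0.043 0.0 yyaw 83.74126482715366 -1.88
side (array([286.5, 260.5]), array([ 0.5962, -0.1473,  0.028 ]), np.float64(-5.4), 18120) bed-z [ 0.585 -0.182  0.078]
side (array([274. , 281.5]), array([ 0.5521, -0.2038,  0.028 ]), np.float64(-4.9), 19400) bed-z [ 0.5434 -0.2354  0.078 ]
side (array([292.6, 303.2]), array([ 0.5836, -0.2695,  0.028 ]), np.float64(-6.2), 19872) bed-z [ 0.5732 -0.2975  0.078 ]
side (array([279. , 327.3]), array([ 0.5393, -0.3241,  0.028 ]), np.float64(-4.9), 20213) bed-z [ 0.5313 -0.3491  0.078 ]
top (array([352.9, 171.9]), array([ 0.5949, -0.1976,  0.028 ]), np.float64(-5.6), 16467) bed-z [ 0.587  -0.1845  0.078 ]
top (array([405. , 176.3]), array([ 0.5822, -0.3196,  0.028 ]), np.float64(-6.3), 26078) bed-z [ 0.575  -0.2991  0.078 ]
top (array([429.9, 194.9]), array([ 0.5373, -0.3746,  0.028 ]), np.float64(-5.7), 25204) bed-z [ 0.5328 -0.3509  0.078 ]
```

View pics/z10.png

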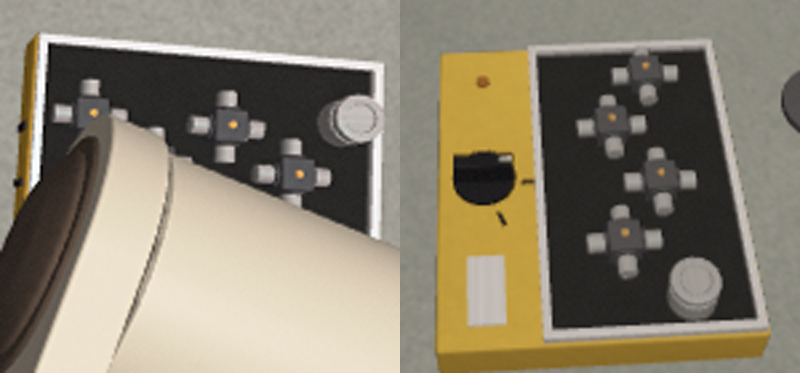

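All four crosses and the cap (upright, inside the rim) are on the bed, and the knob is still at off. Now back to the knob.

Call:
{"api": "apply_moves", "payload": {"steps": [{"travel": [-0.0017,-0.0395,0],"twist": 0,"jaw": 0},{"travel": [-0.0017,-0.0395,0],"twist": 0,"jaw": 0},{"travel": [-0.0017,-0.0395,0],"twist": 0,"jaw": 0},{"travel": [-0.0016,-0.0395,0],"twist": 0,"jaw": 0},{"travel": [0,0,0],"twist": 0,"jaw": 0},{"travel": [0,0,-0.03],"twist": 0,"jaw": 0},{"travel": [0,0,-0.03],"twist": 0,"jaw": 0},{"travel": [0,0,-0.02],"twist": 0,"jaw": 0},{"travel": [0,0,0],"twist": 0,"jaw": 0},{"travel": [0,0,0],"twist": 0,"jaw": 0}]}}

```text
clock: 56.3
ee_pos: [0.4306, -0.2695, 0.0883]
eef_rot: [0.172, 3.136, -0.001]
wrist_force: [0.1, -0.9, 0.5]
grip_width: 0.0427
grasp_force: 0.0
```

```bash
python3 st.py
```

```text
56.3 [ 0.4306 -0.2695  0.0883] [ 0.1 -0.9  0.5] [-0.01  0.03 -0.02] 0.0427 0.0 yyaw 83.73916752834145 -2.17
```

Call:
{"api": "apply_moves", "payload": {"steps": [{"travel": [-0.0004,0,-0.02],"twist": 0,"jaw": 0},{"travel": [0,0,-0.01],"twist": 0,"jaw": 0},{"travel": [0,0,-0.006],"twist": 0,"jaw": 0},{"travel": [0,0,-0.004],"twist": 0,"jaw": 0},{"travel": [0,0,0],"twist": 0,"jaw": 0},{"travel": [0,0,0],"twist": 0,"jaw": 0.4},{"travel": [0,0,0],"twist": 0,"jaw": 1},{"travel": [0,0,0],"twist": 0,"jaw": 1},{"travel": [0,0,0],"twist": 0,"jaw": 1},{"travel": [0,0,0],"twist": 0,"jaw": 1}], "grip_force": 30}}

```text
clock: 57.55
ee_pos: [0.4299, -0.2699, 0.0474]
eef_rot: [0.17, 3.137, -0.001]
wrist_force: [-0.5, -5.6, 2.9]
grip_width: 0.013
grasp_force: 35.6
```

```bash
python3 st.py
```

```text
57.55 [ 0.4299 -0.2699  0.0474] [-0.5 -5.6  2.9] [-0.74  0.02 -0.02] 0.013 35.59881806373596 yyaw 83.78091521105173 -2.17
```

Call:
{"api": "apply_moves", "payload": {"steps": [{"travel": [0,-0.0007,0],"twist": 0,"jaw": 1},{"travel": [0,0,-0.001],"twist": 0,"jaw": 1},{"travel": [0,0,-0.0015],"twist": 0,"jaw": 1},{"travel": [0,0,-0.0015],"twist": 0,"jaw": 1},{"travel": [0,0,-0.0015],"twist": 0,"jaw": 1},{"travel": [0,0,-0.0015],"twist": 0,"jaw": 1},{"travel": [0,0,-0.0005],"twist": 0,"jaw": 1},{"travel": [0,0,0],"twist": 0,"jaw": 1},{"travel": [0,0,0],"twist": 0,"jaw": 1},{"travel": [0,0,0],"twist": 0,"jaw": 1}], "grip_force": 60}}

```text
clock: 58.8
ee_pos: [0.4301, -0.2702, 0.0406]
eef_rot: [0.17, 3.136, -0.0]
wrist_force: [-3.6, 4.5, 20.3]
grip_width: 0.0125
grasp_force: 67.0
```

```bash
python3 st.py
```

```text
58.8 [ 0.4301 -0.2702  0.0406] [-3.6  4.5 20.3] [1.02 0.7  0.01] 0.0125 66.96583986282349 yyaw 83.79036726876791 -2.18
```

Fully pressed (20 N). Now I turn clockwise.

Call:
{"api": "apply_moves", "payload": {"steps": [{"travel": [0,0,0.0003],"twist": -3,"jaw": 1},{"travel": [-0.0002,-0.0002,0],"twist": -8,"jaw": 1},{"travel": [-0.0002,-0.0002,0],"twist": -9,"jaw": 1},{"travel": [-0.0002,-0.0002,0],"twist": -9,"jaw": 1},{"travel": [-0.0002,-0.0002,0],"twist": -9,"jaw": 1},{"travel": [-0.0002,-0.0002,0],"twist": -9,"jaw": 1},{"travel": [-0.0002,-0.0002,0],"twist": -9,"jaw": 1},{"travel": [0,0,0],"twist": -8,"jaw": 1},{"travel": [0,0,0],"twist": 0,"jaw": 1},{"travel": [0,0,0],"twist": 0,"jaw": 1}]}}

```text
clock: 60.05
ee_pos: [0.4288, -0.2717, 0.0407]
eef_rot: [1.806, 2.569, -0.0]
wrist_force: [-2.7, 1.4, 14.3]
grip_width: 0.0124
grasp_force: 66.1
```

```bash
python3 st.py
```

```text
60.05 [ 0.4288 -0.2717  0.0407] [-2.7  1.4 14.3] [ 0.21  0.44 -0.08] 0.0124 66.06710314750671 yyaw 19.781467798424174 -1.06
```

Call:
{"api": "apply_moves", "payload": {"steps": [{"travel": [0,0,0],"twist": -2,"jaw": 1},{"travel": [0,0,0],"twist": -2,"jaw": 1},{"travel": [0,0,0],"twist": -2,"jaw": 1},{"travel": [0,0,0],"twist": -2,"jaw": 1},{"travel": [0,0,0],"twist": 0,"jaw": 1},{"travel": [0,0,0],"twist": 0,"jaw": 1},{"travel": [0,0,0],"twist": 0,"jaw": 1},{"travel": [0,0,0],"twist": 0,"jaw": 1},{"travel": [0,0,0],"twist": 0,"jaw": 1},{"travel": [0,0,0],"twist": 0,"jaw": 1}]}}

```text
clock: 61.3
ee_pos: [0.4287, -0.2718, 0.0407]
eef_rot: [1.98, 2.438, -0.001]
wrist_force: [-4.9, 0.2, 14.8]
grip_width: 0.0126
grasp_force: 67.0
```

```bash
python3 st.py
```

```text
61.3 [ 0.4287 -0.2718  0.0407] [-4.9  0.2 14.8] [0.03 0.7  0.86] 0.0126 67.01792120933533 yyaw 11.832526970416254 -0.92
```

Moment is +0.86 N m, so it's at the run stop. I release straight without back-turning and rise.

Call:
{"api": "apply_moves", "payload": {"steps": [{"travel": [0,0,0.003],"twist": 0,"jaw": 1},{"travel": [0,0,0.004],"twist": 0,"jaw": 0.5},{"travel": [0,0,0],"twist": 0,"jaw": 0},{"travel": [0,0,0],"twist": 0,"jaw": 0},{"travel": [0,0,0.02],"twist": 0,"jaw": 0},{"travel": [0,0,0.04],"twist": 0,"jaw": 0},{"travel": [0,0,0.05],"twist": 0,"jaw": 0},{"travel": [-0.01,0.06,0.02],"twist": 0,"jaw": 0},{"travel": [-0.01,0.06,0],"twist": 0,"jaw": 0},{"travel": [0,0.06,0],"twist": 0,"jaw": 0}]}}

```text
clock: 62.55
ee_pos: [0.4081, -0.0914, 0.1766]
eef_rot: [1.983, 2.436, 0.0]
wrist_force: [1.8, 0.4, 0.4]
grip_width: 0.0426
grasp_force: 0.0
```

Call:
{"api": "apply_moves", "payload": {"steps": [{"travel": [0,0.06,0],"twist": 0,"jaw": 0},{"travel": [0,0.06,0],"twist": 0,"jaw": 0},{"travel": [0,0.06,0],"twist": 0,"jaw": 0},{"travel": [0,0,0],"twist": 0,"jaw": 0},{"travel": [0,0,0],"twist": 0,"jaw": 0},{"travel": [0,0,0],"twist": 0,"jaw": 0},{"travel": [0,0,0],"twist": 0,"jaw": 0},{"travel": [0,0,0],"twist": 0,"jaw": 0},{"travel": [0,0,0],"twist": 0,"jaw": 0},{"travel": [0,0,0],"twist": 0,"jaw": 0}]}}

```text
clock: 63.8
ee_pos: [0.4089, 0.087, 0.1766]
eef_rot: [-1.982, -2.437, 0.0]
wrist_force: [-0.1, 0.1, -0.0]
grip_width: 0.0427
grasp_force: 0.0
```

```bash
python3 st.py; python3 look.py
python3 - <<'E'
from h import *
a=dict(np.load("topL.npz"));b=dict(np.load("sideL.npz"))
A=cv2.resize(a["image"][130:270,318:468],(400,373),interpolation=2);B=cv2.resize(b["image"][235:384,195:345],(400,373),interpolation=2)
cv2.imwrite("pics/z11.png",np.hstack([A,B])[:,:,::-1])
E
```

```text
63.8 [0.4089 0.087  0.1766] [-0.1  0.1 -0. ] [ 0.04  0.01 -0.02] 0.0427 0.0 yyaw 11.769860245483414 -0.18
side (array([323., 194.]), array([0.7553, 0.0698, 0.028 ]), np.float64(33.2), 4356) bed-z [0.7354 0.0231 0.078 ]
side (array([286.5, 260.5]), array([ 0.5962, -0.1473,  0.028 ]), np.float64(-5.4), 18072) bed-z [ 0.585 -0.182  0.078]
side (array([274. , 281.5]), array([ 0.5521, -0.2038,  0.028 ]), np.float64(-4.9), 19389) bed-z [ 0.5434 -0.2354  0.078 ]
side (array([292.6, 303.2]), array([ 0.5836, -0.2695,  0.028 ]), np.float64(-6.2), 19840) bed-z [ 0.5732 -0.2975  0.078 ]
side (array([279. , 327.3]), array([ 0.5393, -0.3241,  0.028 ]), np.float64(-4.9), 20237) bed-z [ 0.5313 -0.3491  0.078 ]
top (array([352.7, 172. ]), array([ 0.5946, -0.1972,  0.028 ]), np.float64(-5.3), 26765) bed-z [ 0.5868 -0.184   0.078 ]
top (array([405. , 176.3]), array([ 0.5822, -0.3196,  0.028 ]), np.float64(-6.3), 25835) bed-z [ 0.575  -0.2991  0.078 ]
top (array([377.1, 190.1]), array([ 0.5506, -0.2522,  0.028 ]), np.float64(-4.9), 26300) bed-z [ 0.5454 -0.2357  0.078 ]
top (array([429.9, 194.9]), array([ 0.5373, -0.3746,  0.028 ]), np.float64(-5.0), 25987) bed-z [ 0.5328 -0.3509  0.078 ]
top (array([336., 219.]), array([ 0.4849, -0.1531,  0.028 ]), np.float64(33.3), 3549) bed-z [ 0.4836 -0.1425  0.078 ]
```

View pics/z11.png

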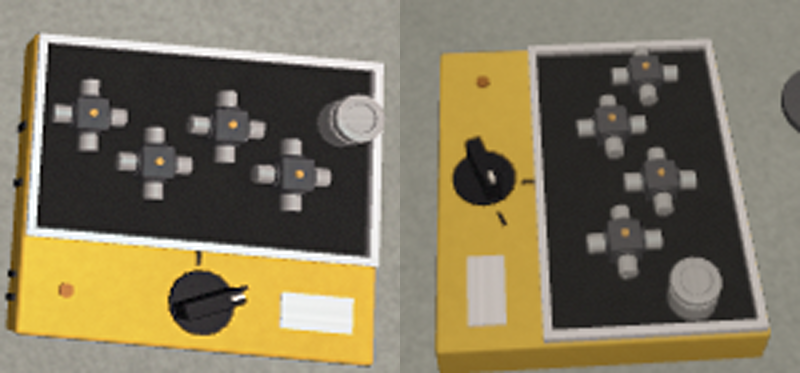

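The knob points to the run mark and everything is still in place. I check the pointer angle against the stop.

Run:
```python
from h import *
for f in("0","L"):
    c=dict(np.load(f"top{f}.npz")); s=dict(np.load(f"side{f}.npz")); r=[]
    for k,(x0,x1,y0,y1) in((c,(398,413,234,247)),(s,(224,236,298,312))):
        h=cv2.cvtColor(k["image"],cv2.COLOR_RGB2HSV)[y0:y1,x0:x1].astype(float); w=np.clip(h[...,2]-100,0,None)*(h[...,1]<110)
        yy,xx=np.mgrid[y0:y1,x0:x1]; p=[(w*xx).sum()/w.sum(),(w*yy).sum()/w.sum()]
        X=cast(k,*p,.092); d=X[:2]-[.4283,-.27]; print(f,np.round(p,2),X.round(4),"turn rad",-np.arctan2(d[1],d[0])-np.radians(6.2))
```

```text
0 [406.81 240.62] [ 0.4348 -0.288   0.092 ] turn rad 1.1179072157793772
0 [229.46 304.8 ] [ 0.4332 -0.2871  0.092 ] turn rad 1.1825339573612834
L [406.86 241.23] [ 0.4335 -0.288   0.092 ] turn rad 1.1823073989610817
L [228.92 305.02] [ 0.432  -0.2874  0.092 ] turn rad 1.2550743587475228
```

```bash
python3 -c "
from bench import *
print(close_job())"
```

```text
the job is handed in; nothing more can be done
None
```

I switched the demagnetiser off with the bed empty, stood the loose cap upright on the bed, laid all four crosses flat beside it, turned the timer to its run stop, and handed the job in at about 64 s; no verdict was shown.

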